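# Find the toe-spring line on a shoe last with a pendulum angle gauge

## Robot

A 6-joint arm with a two-finger parallel gripper is mounted at the origin on the work surface. World frame = base frame: x ahead of the robot, y to its left, z up, the work surface at z = 0. Lengths are in m, angles in rad, forces in N, time in s.
With the tool pointing down it reaches from about 0.4 to 0.825 m from the base axis. Payload 7 kg.
Tool frame: the origin (TCP) lies between the finger pads; the fingertips stand arm.nose_length ahead of it and the grasp point (between the pads) is the TCP (arm.nose_length is the distance from the TCP to the fingertips, in m); x points along the fingers, z is the direction in which the jaws open and shut, and the axes are right-handed (so a half turn about x gives the same grasp; the last joint's range is limited). The gripper opens to 88 mm and grips with 3 to 60 N. Pads are 19 mm wide; open, the fingers measure 130 mm over their backs; the gripper's body (78 mm by 193 mm) begins 47 mm behind the grasp point.
Start: joints at [1.415, 0.359, 0.012, 0, -1.224, -0.288], TCP at [0.29, 0.61, 0.246] pointing down, gripper open.
Joint ranges: [-3.07, 3.07], [-1.43, 2.12], [-1.02, 1.25], [-3.03, 1.67], [-3.05, -0], [-3.03, 3.03]. Speed limits (rad/s): [2.39, 2.39, 3.01, 3.14, 3.14, 3.14].

## Interface

Orientations are given as [roll, pitch, yaw] about the fixed x, y, z axes, in that order (R = Rz(yaw) Ry(pitch) Rx(roll)).
In Python, from station import arm, viewer, spotter gives the robot as it stands.
- The arm moves only by the shell command python3 -m handwheel 'ROWS' [FORCE]. ROWS is a JSON object of lists of equal length, an entry for each row: "gripper": the gripper command: -1 is shut, 1 is fully open, values between are in proportion; "travel": the shift along the world's x, y, z each as a share of 500 mm, from -1 to 1, a list of three; "spin": the turn about the world's z as a share of 45 degrees, from -1 to 1. A call has 1 to 20 rows; each row is the pose to reach, as a shift and turn from the pose commanded when the call began; what a row does not reach only later rows make up. A row lasts 1/10 s, in which the tool goes at most 50 mm and 8.59 degrees, less where a joint would pass 70% of its speed; a pose out of reach is approached as far as the arm can. A call with a number of a shift or a turn outside -1 to 1 is refused whole. A call with a gripper value outside its range is refused whole. The fingers move at their own pace and stop on an object; FORCE is the grip in N (left out, the last holds). Time passes only in rows, so rows that repeat a pose let the fingers close. It gives the time, the measured TCP pose, the force and the opening at its end, in the units of the state.
- arm.get_state(): the state, without advancing time (a new reading comes with each control period).
- viewer.grab_frame(name): name is "side" or "top"; returns a dict with "pixels" (420x560x3 uint8, blue, green, red), "fx", "fy", "cx", "cy" (pixels), "eye" and "attitude" of the camera in the world. Camera axes: x right, y down, z forward; pixel columns grow to the right and rows downward; lengths in m; the calibration is good to about 2 mm. A picture is of the moment at which its call begins. There is no depth.
- arm.job_done(): hands the job in, once; it reports no verdict.
Trained networks look in the newest picture that a camera, given by its name, has taken for a name from the list of things; names that differ only in an ending like _2 or _b are one class to them, and where a whole thing is asked for, a point or a joint stands for the part that bears it (a point fixed in the world has none). Each returns a list of dicts, best first, with "conf" (0 to 1); they miss things now and then, are a little off and sometimes report something else, mostly with a low value. They report only what shows in the picture. A call takes as long as a camera call. They do not tell look-alikes from the thing itself.
- spotter.spot_in(camera, label): "rect" ([left, top, right, bottom] in pixels, round what is visible of it).
- spotter.tip_of(camera, label): "at" ([column, row] in pixels: a listed point, or the origin of a listed thing).
The state is a dict: "t": time; "q": joint angles; "qd": joint speeds; "joint_efforts": joint torques, N m; "eef_pos": TCP position; "ee_rot": TCP orientation; "force": force on the tool from outside, world axes, zero at the start; "moment": the same for the moment, N m; "width": finger opening in m.
Only numpy, scipy, OpenCV 4.12 (cv2) and the standard library are available. Lean on these libraries where they do the work, as an engineer would, in place of code of your own. Each camera call takes 0.05 s, during which the arm holds its last target.

## Task

Pick up the angle gauge, which has a black grip on top, and first set its foot down level on the ball of the upturned shoe last, lengthways along the middle of the sole with the gauge's nose towards the toe. Then rock it down towards the toe on the rounded sole until the swinging needle settles on the set-hand, without bearing down hard. Finish holding it there, still gripped and lightly pressed on the sole with the needle at rest on the set-hand, so that a workmate can mark the line: do not put it down or let go, and leave the hammer, jar and brush where they lie.

Things in the scene. Friction and masses are not known exactly. Their poses are not given: they have to be found in the camera images.
- gauge: loose pendulum angle gauge, 0.3 to 0.5 kg, standing on the bench: flat foot bar 150 (y) x 32 (x) x 14 mm; round dial case 96 mm across, 30 mm thick (x), centred 60 mm up; black grip block 22 (x) x 32 (y) mm from 108 to 150 mm up. Origin: centre of the foot's underside; y along the foot, z up, dial faces +x (at first roughly away from the robot). The nose is the foot's -y end
- gauge_grip (a point): centre of the gauge's black grip block, where to take it: 132 mm above the foot's underside, axes as the gauge
- gauge_nose (a point): middle of the lower edge of the foot's nose end, 75 mm in -y from the gauge's origin
- needle (a joint): angle (rad) of the black arrow-headed needle, which swings freely on a counterweight and comes to rest upright in space about a second after a movement. 0 when the gauge is level; when the gauge is tipped nose down it settles at the angle of tip. It rests on the set-hand when it lies over that hand
- sethand (a joint): angle (rad) of the set-hand, a broad brass hand with a round end on the same centre, clamped anywhere from 0.17 to 0.31 and counted like the needle's: the needle lies over it when the gauge is tipped nose down by this angle. It does not move in use
- needle_tip (a point): point of the needle, 40 mm from the dial's centre; its z axis points along the needle
- sethand_tip (a point): round end of the set-hand, 37.5 mm from the dial's centre; its z axis points along the hand
- last: wooden shoe last, 270 long, 91 mm wide, fixed sole up on a bolted last jack, toe to the robot's right. Origin: the ball, the sole's highest point, on its middle line, 145 mm above the bench; y to the heel, x across, z up. Sole flat crosswise; lengthways an arc of radius 140 mm, level at the ball, from 30 mm behind it to 50 mm before it, then straight to the toe; falls 30 mm to the heel
- toe (a point): tip of the last's toe, 82 mm from the ball
- heel (a point): back of the last's heel, 188 mm from the ball, 30 mm lower
- hammer: bystander: hammer with wooden handle, 260 mm long, lying across the far part of the mat
- jar: bystander: amber glass jar with a steel lid, 66 mm diameter, 85 mm tall, standing on the robot's right
- brush: bystander: glue brush, 180 mm long, lying on the far right of the mat
There are look-alikes about, which are no part of the job. There is more than one size of the gauge; the one meant has the size given above.

How it is judged:
By the outcome, as a careful person would: the job done as asked, in the order asked, and still so for the second after the job is handed in, while the arm keeps its last pose, push and grip.
It also fails if it takes over 45 s, if anything falls off the work surface, if the arm or the gripper's body presses on something with over 40 N, if the wrist force passes 120 N, or if a joint passes its speed limit or range.

## Working session

There is one attempt and no reset: what is moved stays moved. The work goes in short steps, Python scripts to look and compute and a shell command to move; the robot and the scene stay as the last step left them, time stands still between calls to the robot, and variables do not carry over. Pictures are saved under pics/ and viewed, and the job is handed in when it is done.

```bash
ls; mkdir -p pics; python3 - <<'E'
from station import arm, viewer, spotter
import cv2
s=arm.get_state(); print(s, arm.nose_length)
for n in ("side","top"):
    f=viewer.grab_frame(n); cv2.imwrite(f"pics/{n}0.png",f["pixels"]); print(n,f["fx"],f["fy"],f["cx"],f["cy"],f["eye"],f["attitude"])
    for l in ("gauge","gauge_grip","gauge_nose","needle_tip","sethand_tip","last","toe","heel","jar"):
        print(l,[(round(d["conf"],2),[round(float(v)) for v in d["at"]]) for d in spotter.tip_of(n,l)][:4])
    print([(round(d["conf"],2),d["rect"]) for d in spotter.spot_in(n,"gauge")])
E
```

```text
pics
{'t': 0.0, 'q': array([ 1.41510112e+00,  3.59378290e-01,  1.10587902e-02, -3.56208402e-04,
       -1.22410831e+00, -2.88128316e-01]), 'qd': array([-3.88645401e-04, -1.74145202e-04,  5.64522582e-04,  2.86649392e-04,
        5.14630006e-06,  1.41673840e-03]), 'joint_efforts': array([-2.02747979e-03, -5.82716238e+01,  2.93054706e+01,  6.99694276e+00,
        6.95110793e-03, -1.55839580e-04]), 'eef_pos': array([0.28964738, 0.6091827 , 0.24462711]), 'ee_rot': array([ 0.08571813,  1.56913082, -1.92902303]), 'force': array([-0.6326109 , -0.71260547,  0.0688782 ]), 'moment': array([ 0.00048734,  0.06853596, -0.00109483]), 'width': 0.08769470467260583} 0.019
side 521.7104341438804 521.7104341438804 281.87514898379857 205.28289589166573 [ 0.21967044 -0.90103859  1.10216796] [-2.38887209  0.01514726 -0.39654598]
gauge [(0.83, [232, 170]), (0.74, [173, 189])]
gauge_grip [(0.95, [159, 139]), (0.78, [224, 137])]
gauge_nose [(0.88, [204, 172]), (0.78, [230, 186])]
needle_tip []
sethand_tip []
last [(0.28, [231, 169])]
toe [(0.9, [294, 255])]
heel [(0.79, [242, 186])]
jar [(0.98, [267, 360])]
[(0.89, [223.9, 133.0, 234.1, 188.8]), (0.75, [138.4, 129.7, 207.0, 209.1])]
top 461.9502883543731 461.9502883543731 282.36831241365445 205.5459463389027 [ 0.39615061 -0.01907701  1.32251557] [-3.00187513 -0.00460168 -1.56836379]
gauge [(0.8, [184, 294]), (0.75, [187, 230])]
gauge_grip [(0.66, [173, 300]), (0.33, [351, 152])]
gauge_nose [(0.94, [176, 258]), (0.68, [208, 242])]
needle_tip [(0.68, [226, 152]), (0.17, [210, 243])]
sethand_tip []
last [(0.69, [322, 230])]
toe [(0.68, [353, 221])]
heel [(0.71, [251, 238])]
jar [(0.64, [408, 275])]
[(0.89, [158.1, 256.5, 202.0, 331.9]), (0.77, [157.9, 217.4, 209.2, 243.9])]
```

View pics/side0.png

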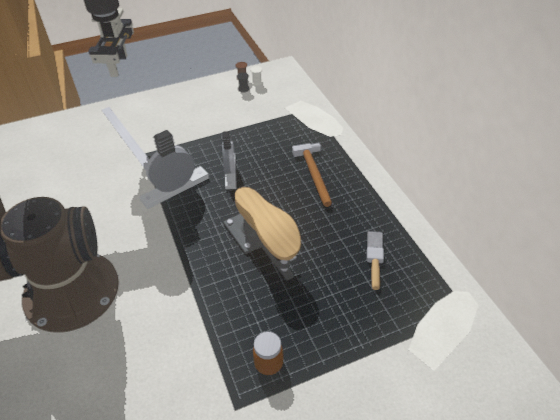

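View pics/top0.png

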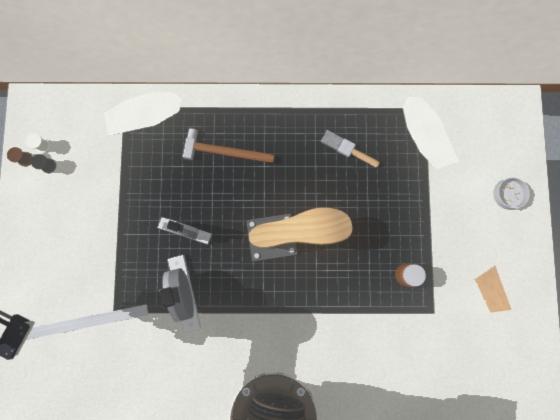

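```bash
cat > h.py <<'E'
from station import arm, viewer, spotter
import cv2, numpy as np
from scipy.spatial.transform import Rotation as R
def cam(n):
    f=viewer.grab_frame(n); return f
def rot(a): return R.from_euler('xyz',a).as_matrix()
def bp(f,uv,z):
    d=rot(f["attitude"])@np.array([(uv[0]-f["cx"])/f["fx"],(uv[1]-f["cy"])/f["fy"],1]); e=np.array(f["eye"]); return e+d*(z-e[2])/d[2]
def pr(f,p):
    c=rot(f["attitude"]).T@(np.array(p)-f["eye"]); return np.array([f["fx"]*c[0]/c[2]+f["cx"],f["fy"]*c[1]/c[2]+f["cy"]])
def tri(fa,ua,fb,ub):
    from scipy.optimize import least_squares
    r=least_squares(lambda p:np.r_[pr(fa,p)-ua,pr(fb,p)-ub],[.4,0,.1]); return r.x, np.sqrt((r.fun**2).mean())
def crop(f,u0,v0,u1,v1,k,name):
    cv2.imwrite("pics/"+name,cv2.resize(f["pixels"][v0:v1,u0:u1],None,fx=k,fy=k,interpolation=cv2.INTER_CUBIC))
E
python3 - <<'E'
from h import *
np.set_printoptions(precision=4,suppress=True)
s=cam("side");t=cam("top")
print("R tool\n",rot(arm.get_state()["ee_rot"]))
for l in ("gauge","gauge_grip","gauge_nose","toe","heel","last"):
    for a in spotter.tip_of("side",l)[:2]:
        for b in spotter.tip_of("top",l)[:2]:
            p,e=tri(s,a["at"],t,b["at"]); print(l,np.round(a["at"],1),np.round(b["at"],1),p,"rms",round(e,2))
a=cv2.resize(t["pixels"][200:340,145:215],None,fx=4,fy=4,interpolation=cv2.INTER_CUBIC)
b=cv2.resize(s["pixels"][120:220,130:245],None,fx=4.5,fy=4.5,interpolation=cv2.INTER_CUBIC)
H=560; b=cv2.copyMakeBorder(b,0,H-b.shape[0],0,0,0)
cv2.imwrite("pics/c0.png",cv2.hconcat([a,b])); print(a.shape,b.shape)
crop(t,230,190,370,270,5,"c1.png")
E
```

```text
R tool
 [[ 0.      0.9031 -0.4293]
 [-0.     -0.4293 -0.9031]
 [-1.      0.      0.    ]]
gauge [174.6 189. ] [186.1 231.3] [ 0.4293  0.2732 -0.042 ] rms 20.57
gauge [174.6 189. ] [181.4 290.9] [ 0.3369  0.2621 -0.014 ] rms 0.3
gauge [234.1 171.6] [186.1 231.3] [ 0.5142  0.2497 -0.0002] rms 1.94
gauge [234.1 171.6] [181.4 290.9] [0.4207 0.2396 0.0264] rms 22.12
gauge_grip [224.  136.2] [173.9 297.5] [0.4026 0.2272 0.1788] rms 22.95
gauge_grip [224.  136.2] [172.2 222.7] [0.5134 0.2607 0.135 ] rms 1.24
gauge_grip [162.6 140.1] [173.9 297.5] [0.3316 0.2342 0.2003] rms 0.06
gauge_grip [162.6 140.1] [172.2 222.7] [0.4364 0.267  0.16  ] rms 24.2
gauge_nose [203.8 173.4] [212.1 242.3] [0.444  0.1657 0.1002] rms 7.25
gauge_nose [203.8 173.4] [176.  256.1] [0.4353 0.2775 0.0003] rms 0.2
toe [295.8 251.7] [355.2 220.3] [ 0.5262 -0.2124  0.1383] rms 0.37
toe [295.8 251.7] [182.4 233.2] [ 0.6704  0.3805 -0.6668] rms 19.14
heel [243.3 188.1] [250.1 234.5] [0.4913 0.0598 0.1127] rms 0.52
last [242.9 188.1] [320.7 223. ] [ 0.475  -0.1041  0.2779] rms 8.97
last [242.9 188.1] [251.1 236.9] [0.4868 0.0564 0.117 ] rms 1.12
last [276.9 223.2] [320.7 223. ] [ 0.5168 -0.1221  0.1492] rms 0.09
last [276.9 223.2] [251.1 236.9] [ 0.5403  0.0592 -0.0649] rms 10.55
(560, 280, 3) (560, 518, 3)
```

View pics/c0.png

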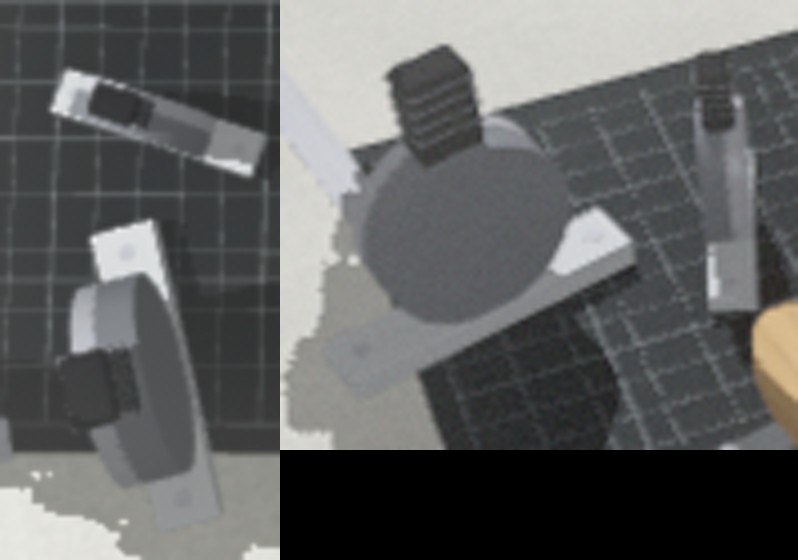

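View pics/c1.png

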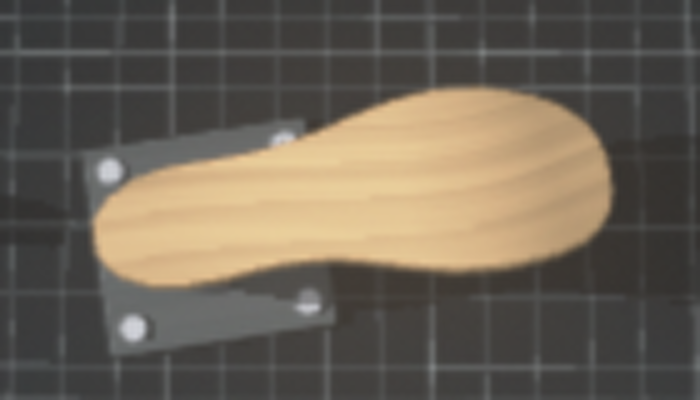

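```bash
python3 - <<'E'
from h import *
np.set_printoptions(precision=4,suppress=True)
s=cam("side");t=cam("top")
C=[(160.5,217),(157.5,227.5),(212,232.5),(208.75,244.5)]
P=np.array([bp(t,c,.014) for c in C]); print(P)
m=P.mean(0); d=(P[2]+P[3]-P[0]-P[1])/2; print("centre",m,"len",np.linalg.norm(d),"dir",np.degrees(np.arctan2(d[1],d[0]))+90)
for l in ("gauge_grip","gauge_nose","gauge"):
    for k,f in(("side",s),("top",t)): print(l,k,[(round(x["conf"],2),np.round(x["at"],1)) for x in spotter.tip_of(k,l)])
yaw=np.arctan2(d[1],d[0])+np.pi/2
ims=[]
for f,(u0,v0,w) in((t,(145,195,80)),(s,(200,120,80))):
    im=cv2.resize(f["pixels"][v0:v0+w,u0:u0+w],None,fx=5,fy=5,interpolation=cv2.INTER_CUBIC)
    def box(cx,cy,z0,z1,hx,hy,col):
        pts=[]
        for z in(z0,z1):
            q=[]
            for a,b in((-1,-1),(1,-1),(1,1),(-1,1)):
                p=np.array([m[0],m[1],0])+R.from_euler('z',yaw).apply([a*hx,b*hy,z]); q.append((pr(f,p)-[u0,v0]+.5)*5)
            cv2.polylines(im,[np.int32(q)],True,col,1)
    box(0,0,0,.014,.016,.075,(0,255,0)); box(0,0,.108,.150,.011,.016,(0,0,255))
    ims.append(im)
cv2.imwrite("pics/fit.png",cv2.hconcat(ims))
E
```

```text
[[0.5462 0.3222 0.014 ]
 [0.5162 0.3296 0.014 ]
 [0.5024 0.1747 0.014 ]
 [0.4684 0.183  0.014 ]]
centre [0.5083 0.2524 0.014 ] len 0.15400504530019615 dir -17.289845924128798
gauge_grip side [(0.9, array([163.2, 137.3])), (0.82, array([225.7, 138.3])), (0.45, array([231.9, 171.6]))]
gauge_grip top [(0.89, array([172.8, 299.7])), (0.58, array([172.6, 224.2]))]
gauge_nose side [(0.95, array([230.2, 187.3])), (0.73, array([202.8, 171.3]))]
gauge_nose top [(0.89, array([211.4, 243.6])), (0.77, array([175.6, 258.1]))]
gauge side [(0.91, array([175.7, 190.8])), (0.64, array([229.5, 170.7]))]
gauge top [(0.87, array([185.7, 231.6])), (0.66, array([350.8, 152.9])), (0.62, array([186.2, 293.5]))]
```

View pics/fit.png

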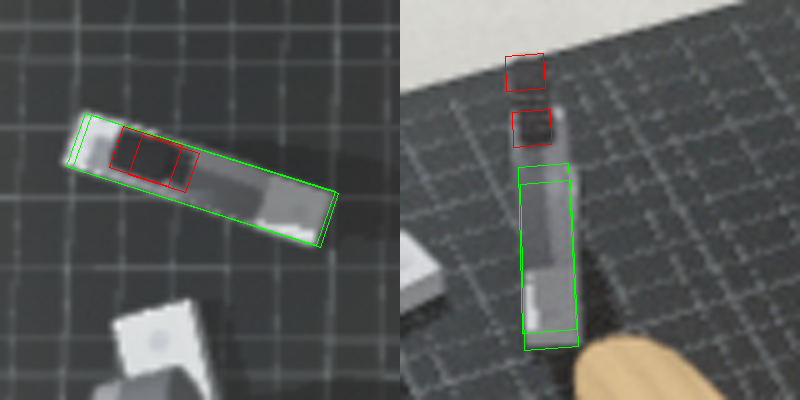

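Candidates: the big gauge at top (182,293) / side (173,185), with a foot of about 210 mm, and the small one at top (186,231) / side (230,172). The small one's foot measures 154 mm and its grip is about 0.135 m up, which fits the description, and the crop confirms it. I'll take the small one.

```bash
python3 -m handwheel '{"gripper":[1,1,1,1,1,1,1,1,1,1,1,1],"travel":[[0.442,-0.716,0.11],[0.442,-0.716,0.11],[0.442,-0.716,0.11],[0.442,-0.716,0.11],[0.442,-0.716,0.11],[0.442,-0.716,0.11],[0.442,-0.716,0.11],[0.442,-0.716,0.11],[0.442,-0.716,0.11],[0.442,-0.716,0.11],[0.442,-0.716,0.11],[0.442,-0.716,0.11]],"spin":[-1,-1,-1,-1,-1,-1,-1,-1,-1,-1,-1,-1]}'
python3 -m handwheel '{"gripper":[1,1,1,1,1,1,1],"travel":[[0,0,0],[0,0,0],[0,0,0],[0,0,0],[0,0,0],[0,0,0],[0,0,0]],"spin":[-0.847,-0.847,-0.847,-0.847,-0.847,-0.847,-0.847]}'
python3 - <<'E'
from h import *
s=arm.get_state(); print(s["t"],s["eef_pos"],s["q"],s["force"]); print(rot(s["ee_rot"]).round(3))
a=cam("side")["pixels"];b=cam("top")["pixels"]
cv2.imwrite("pics/m1.png",cv2.hconcat([cv2.resize(a[60:260,130:330],(400,400)),cv2.resize(b[130:330,100:300],(400,400))]))
E
```

```text
t: 3.55
eef_pos: [0.5105, 0.2521, 0.3004]
ee_rot: [-0.564, 1.571, 2.919]
force: [0.4, 0.3, -0.4]
width: 0.088
t: 4.25
eef_pos: [0.5104, 0.2524, 0.3004]
ee_rot: [0.826, 1.571, -2.635]
force: [0.1, -0.1, 0.0]
width: 0.0874
4.25 [0.51040015 0.25237559 0.30040371] [ 8.02736181e-01  1.54098066e-01 -1.38706760e-01 -7.41112633e-05
 -1.27822396e+00 -1.12276225e+00] [ 0.14546297 -0.07913917  0.00676113]
[[-0.    -0.315 -0.949]
 [-0.    -0.949  0.315]
 [-1.     0.     0.   ]]
```

View pics/m1.png

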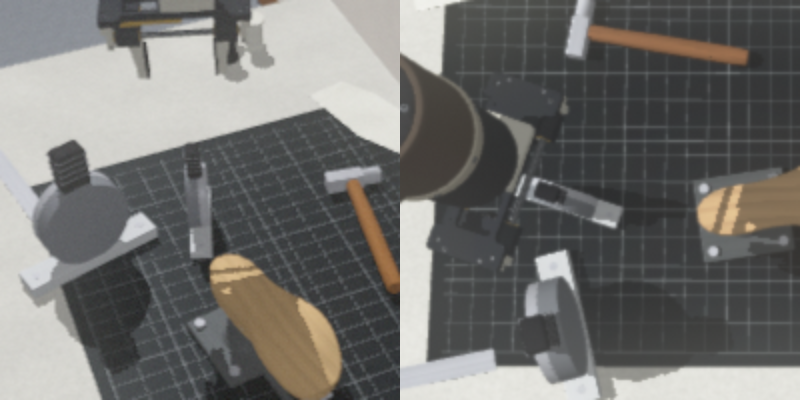

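The small gauge sits between the jaws at the left of the side view, about (195,160) in the crop. The big gauge is clear of the path.

```bash
python3 -m handwheel '{"gripper":[1,1,1,1,1,1],"travel":[[0,0,-0.1],[0,0,-0.2],[0,0,-0.27],[0,0,-0.31],[0,0,-0.332],[0,0,-0.332]],"spin":[0,0,0,0,0,0]}'
python3 - <<'E'
from h import *
a=cam("side")["pixels"];b=cam("top")["pixels"]
cv2.imwrite("pics/m2.png",cv2.hconcat([cv2.resize(a[90:210,160:280],(400,400)),cv2.resize(b[180:280,120:220],(400,400))]))
E
```

```text
t: 4.95
eef_pos: [0.5104, 0.2513, 0.1334]
ee_rot: [1.071, 1.568, -2.394]
force: [0.5, 0.1, 0.0]
width: 0.0876
```

View pics/m2.png

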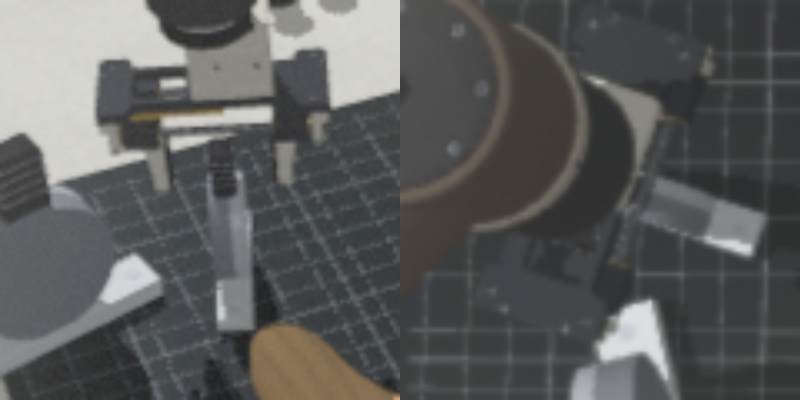

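The grip block, at about (222,165) in the crop, is centred between the fingers. Now closing.

```bash
python3 -m handwheel '{"gripper":[-1,-1,-1,-1,-1,-1,-1,-1],"travel":[[0,0,0],[0,0,0],[0,0,0],[0,0,0],[0,0,0],[0,0,0],[0,0,0],[0,0,0]],"spin":[0,0,0,0,0,0,0,0]}' 30
python3 -m handwheel '{"gripper":[-1,-1,-1,-1,-1,-1],"travel":[[0,0,0.05],[0,0,0.15],[0,0,0.25],[0,0,0.35],[0,0,0.4],[0,0,0.4]],"spin":[0,0,0,0,0,0]}'
python3 - <<'E'
from h import *
s=arm.get_state(); print(s["force"],s["moment"])
A=cam("side");B=cam("top");a=A["pixels"];b=B["pixels"]
for l in ("gauge","gauge_grip","gauge_nose"):
    for n in("side","top"): print(l,n,[(round(x["conf"],2),np.round(x["at"],1)) for x in spotter.tip_of(n,l)])
cv2.imwrite("pics/m3.png",cv2.hconcat([cv2.resize(a[40:200,140:300],(400,400)),cv2.resize(b[170:290,110:230],(400,400))]))
E
```

```text
t: 5.85
eef_pos: [0.5108, 0.2516, 0.1345]
ee_rot: [1.049, 1.571, -2.416]
force: [0.5, -0.4, 0.2]
width: 0.0294
t: 6.45
eef_pos: [0.512, 0.2523, 0.3387]
ee_rot: [-2.134, 1.564, 0.684]
force: [1.0, 0.3, -3.4]
width: 0.0217
[ 1.00680267  0.32630228 -3.42655028] [-0.06994135 -0.15138339 -0.00880683]
gauge side [(0.79, array([173.8, 187.5])), (0.66, array([228.3, 122.8]))]
gauge top [(0.91, array([183.7, 294.1])), (0.7, array([167.2, 220. ])), (0.5, array([349.6, 149.2]))]
gauge_grip side [(0.46, array([228.8, 136.9]))]
gauge_grip top [(0.94, array([155. , 215.9])), (0.94, array([172.7, 300.4]))]
gauge_nose side [(0.71, array([227.1, 139.4]))]
gauge_nose top [(0.86, array([176.4, 257.1])), (0.76, array([200.7, 237.4]))]
```

View pics/m3.png

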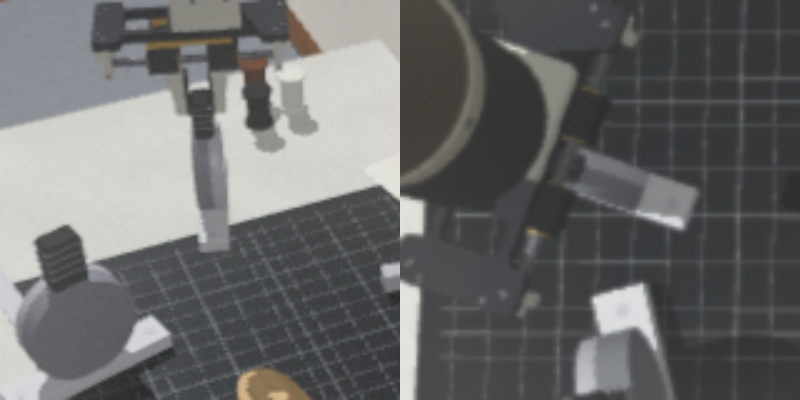

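The gauge is held level. Neither camera sees the dial while it faces +x, so before placing it I'll show the dial to the side camera and read the set-hand.

```bash
python3 -m handwheel '{"gripper":[-1,-1,-1,-1,-1,-1,-1,-1,-1],"travel":[[-0.13,-0.612,0.35],[-0.13,-0.612,0.35],[-0.13,-0.612,0.35],[-0.13,-0.612,0.35],[-0.13,-0.612,0.35],[-0.13,-0.612,0.35],[-0.13,-0.612,0.35],[-0.13,-0.612,0.35],[-0.13,-0.612,0.35]],"spin":[-1,-1,-1,-1,-1,-1,-1,-1,-1]}'
python3 -m handwheel '{"gripper":[-1,-1,-1,-1,-1,-1,-1,-1,-1],"travel":[[-0.13,-0.612,0.35],[-0.13,-0.612,0.35],[-0.13,-0.612,0.35],[-0.13,-0.612,0.35],[-0.13,-0.612,0.35],[-0.13,-0.612,0.35],[-0.13,-0.612,0.35],[-0.13,-0.612,0.35],[-0.13,-0.612,0.35]],"spin":[-1,-1,-1,-1,-1,-1,-1,-1,-1]}'
python3 -m handwheel '{"gripper":[-1,-1,-1,-1,-1,-1,-1,-1],"travel":[[0,0,0],[0,0,0],[0,0,0],[0,0,0],[0,0,0],[0,0,0],[0,0,0],[0,0,0]],"spin":[-0.5,-0.5,-0.5,-0.5,-0.5,-0.5,-0.5,-0.5]}'
python3 - <<'E'
from h import *
s=arm.get_state(); print(s["t"],s["eef_pos"],s["q"],s["force"]); print(rot(s["ee_rot"]).round(3))
A=cam("side");a=A["pixels"]
cv2.imwrite("pics/m4.png",a)
for l in ("gauge","gauge_grip","gauge_nose","needle_tip","sethand_tip"):
    print(l,[(round(x["conf"],2),np.round(x["at"],1)) for x in spotter.tip_of("side",l)])
u=pr(A,s["eef_pos"]-[0,0,.072]).astype(int); print(u)
u0=max(0,u[0]-60);v0=max(0,u[1]-50); cv2.imwrite("pics/m4c.png",cv2.resize(a[v0:v0+100,u0:u0+120],None,fx=6,fy=6,interpolation=cv2.INTER_CUBIC)); print(u0,v0)
E
```

```text
t: 7.75
eef_pos: [0.4456, -0.0557, 0.5103]
ee_rot: [-1.727, 1.569, 0.303]
force: [0.8, 0.4, -3.5]
width: 0.0219
t: 8.65
eef_pos: [0.3826, -0.3615, 0.6827]
ee_rot: [1.337, 1.568, 2.583]
force: [-0.0, -0.3, -5.0]
width: 0.0218
t: 9.45
eef_pos: [0.3809, -0.3603, 0.6845]
ee_rot: [0.613, 1.571, 1.469]
force: [-0.0, -0.4, -3.7]
width: 0.0216
9.45 [ 0.38089694 -0.36026886  0.68451552] [-3.83092320e-01  1.64208646e-01  7.36996912e-01 -7.12829463e-05
 -2.14360189e+00 -1.90313943e+00] [-0.01668903 -0.42936198 -3.74167174]
[[ 0.    -0.755  0.656]
 [ 0.     0.656  0.755]
 [-1.     0.     0.   ]]
gauge [(0.79, array([256.5, 197. ])), (0.77, array([177. , 189.6]))]
gauge_grip [(0.7, array([166.7, 140.6])), (0.64, array([248.6, 126.1])), (0.41, array([266.9, 362.1]))]
gauge_nose [(0.87, array([210.8, 186.2])), (0.76, array([203.1, 169.8]))]
needle_tip [(0.62, array([269.1, 362.1])), (0.48, array([255.6, 155.7]))]
sethand_tip [(0.68, array([256.9, 151.9]))]
[244 153]
184 103
```

View pics/m4.png

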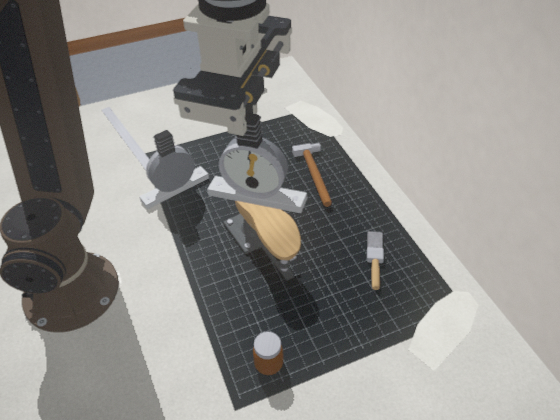

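View pics/m4c.png

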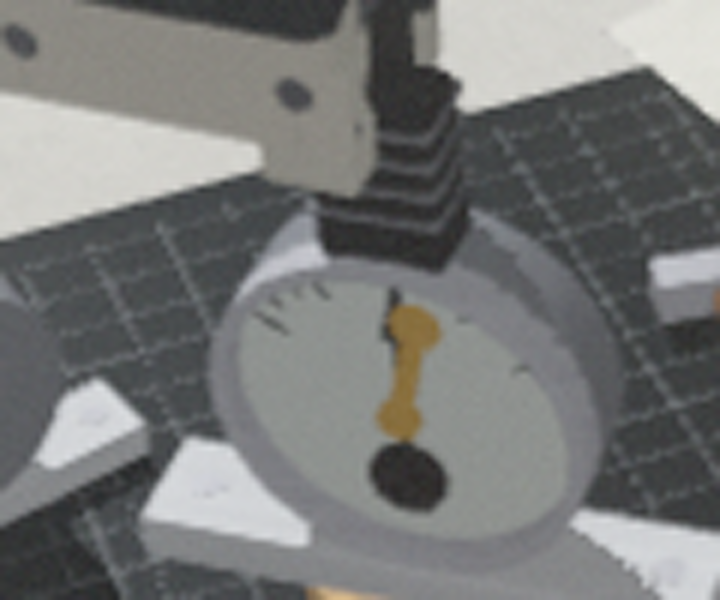

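The dial shows clearly: brass hub at (400,420), set-hand end at (413,328) and needle tip at (393,293) in the crop. I'll fit the pose next and need the foot corners for that.

```bash
python3 - <<'E'
import cv2
a=cv2.imread("pics/m4.png"); c=cv2.resize(a[125:225,200:320],None,fx=6,fy=6,interpolation=cv2.INTER_CUBIC); cv2.imwrite("pics/m4d.png",c)
E
```

```text
(no output)
```

View pics/m4d.png

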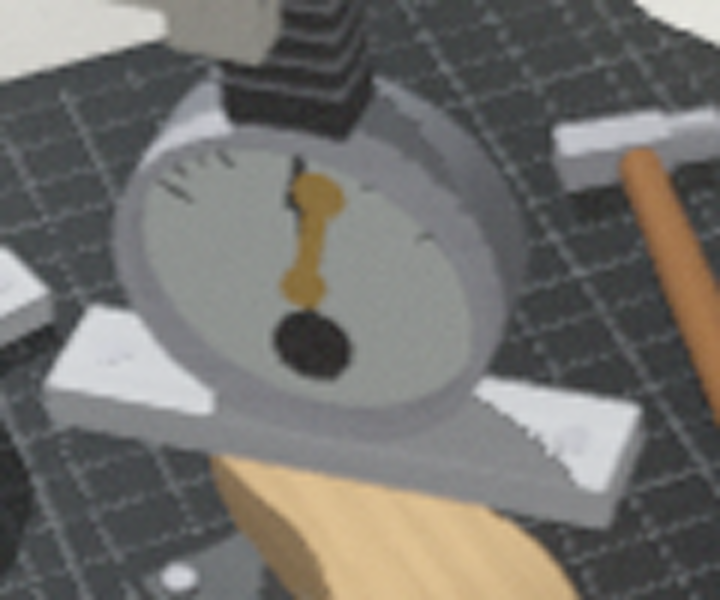

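```bash
cat > fit.py <<'E'
from h import *
from scipy.optimize import least_squares
s=arm.get_state(); A=cam("side"); T=rot(s["ee_rot"]); tcp=s["eef_pos"]
def U(x,y): return np.array([200+(x+.5)/6-.5,125+(y+.5)/6-.5])
M=[((.016,-.075,.014),(46,388)),((.016,-.075,0),(52,422)),((-.016,-.075,.014),(95,305)),((.016,.075,.014),(608,492)),((.016,.075,0),(607,527)),((-.016,.075,.014),(642,403)),((-.016,.075,0),(638,437))]
ax=-T[:,2]; yaw0=np.arctan2(ax[1],ax[0])
def pose(v): return v[:3],R.from_euler('z',yaw0+v[4])*R.from_euler('x',v[3])
def res(v):
    p,r=pose(v); return np.r_[np.concatenate([pr(A,p+r.apply(m))-U(*u) for m,u in M]),v[4]/.01]
q=least_squares(res,np.r_[tcp-[0,0,.13],0,0]); v=q.x
print("tcp",tcp,"yaw0",np.degrees(yaw0),"pose",v[:3].round(4),"tilt(nose down +)",v[3],"dyaw",v[4]);print((q.fun[:-1]*6).round(1))
p,r=pose(v); print("tcp in gauge frame",r.inv().apply(tcp-p).round(4))
for xd in(.014,.016,.018):
  def ang(u,rad):
    k=least_squares(lambda w:pr(A,p+r.apply([xd,w[1]*np.sin(w[0]),.06+w[1]*np.cos(w[0])]))-U(*u),[0.1,rad]).x; return k.round(4)
  print(xd,"hub px",((pr(A,p+r.apply([xd,0,.06]))-[199.5,124.5])*6-.5).round(1),"hand",ang((317,195),.0375),"needle",ang((297,158),.04),"cw",ang((313,345),-.02))
  def fc(u): 
    return least_squares(lambda w:pr(A,p+r.apply([xd,w[0],w[1]]))-U(*u),[0,.06]).x
  h=fc((303,286));t=fc((317,195));n=fc((297,158));c=fc((313,345)); f=lambda a,b:round(float(np.arctan2(a[0]-b[0],a[1]-b[1])),4)
  print(" plane hub",h.round(4),"hand dir from hub",f(t,h),"needle n-hub",f(n,h),"n-cw",f(n,c),np.linalg.norm(t-h).round(4),np.linalg.norm(n-h).round(4))
E
python3 fit.py
```

```text
tcp [ 0.38079647 -0.36048609  0.68454146] yaw0 -131.04512024786584 pose [ 0.3926 -0.3665  0.5247] tilt(nose down +) 0.05750538707344654 dyaw 0.0029688616239910847
[-0.8 -2.2  2.5  2.4 -0.7 -1.4 -4.  -2.1 -0.5  2.2 -1.2 -2.1  4.8  3.2]
tcp in gauge frame [ 0.0032 -0.0037  0.1603]
0.014 hub px [299.4 295.8] hand [0.2482 0.0346] needle [0.1088 0.0443] cw [-0.1013 -0.016 ]
 plane hub [0.0014 0.0635] hand dir from hub 0.2333 needle n-hub 0.0849 n-cw 0.0532 0.0309 0.0407
0.016 hub px [296.4 301.3] hand [0.2613 0.0367] needle [0.1257 0.0462] cw [-0.1865 -0.0141]
 plane hub [0.0024 0.0655] hand dir from hub 0.2333 needle n-hub 0.0849 n-cw 0.0532 0.0308 0.0405
0.018 hub px [293.5 306.8] hand [0.2729 0.0387] needle [0.1411 0.0481] cw [-0.2971 -0.0123]
 plane hub [0.0033 0.0675] hand dir from hub 0.2333 needle n-hub 0.0849 n-cw 0.0532 0.0307 0.0403
```

The TCP sits 160 mm above the foot instead of 132. The jaws were still closing when the lift began, so the gauge slipped down about 28 mm. I'll set it back on the bench and regrip. First, while the dial is unobstructed, I'll take two more views for an accurate set-hand reading.

```bash
python3 -m handwheel '{"gripper":[-1,-1,-1,-1,-1,-1,-1,-1,-1,-1,-1,-1,-1],"travel":[[-0.04,-0.24,0.1],[-0.04,-0.24,0.1],[-0.04,-0.24,0.1],[-0.04,-0.24,0.1],[-0.04,-0.24,0.1],[-0.04,-0.24,0.1],[-0.04,-0.24,0.1],[-0.04,-0.24,0.1],[-0.04,-0.24,0.1],[-0.04,-0.24,0.1],[-0.04,-0.24,0.1],[-0.04,-0.24,0.1],[-0.04,-0.24,0.1]],"spin":[0.2,0.49,0.49,0.49,0.49,0.49,0.49,0.49,0.49,0.49,0.49,0.49,0.49]}'
python3 - <<'E'
from h import *
import pickle
s=arm.get_state(); print(s["eef_pos"],-rot(s["ee_rot"])[:,2])
A=cam("side");pickle.dump((s,A),open("v2.pkl","wb"))
u=pr(A,s["eef_pos"]-[0,0,.1]).astype(int)
u0=max(0,u[0]-60);v0=max(0,u[1]-50); cv2.imwrite("pics/m5c.png",cv2.resize(A["pixels"][v0:v0+100,u0:u0+130],None,fx=6,fy=6,interpolation=cv2.INTER_CUBIC)); print(u0,v0)
for l in ("needle_tip","sethand_tip"): print(l,[(round(x["conf"],2),np.round(x["at"],1)) for x in spotter.tip_of("side",l)])
E
```

```text
t: 11.1
eef_pos: [0.3584, -0.4771, 0.7282]
ee_rot: [-2.366, 1.566, -1.126]
force: [0.4, -0.7, -3.9]
width: 0.0214
[ 0.35839749 -0.47706796  0.72820849] [-0.3253942  -0.94557236  0.00339556]
198 155
needle_tip [(0.67, array([264.7, 189.2]))]
sethand_tip [(0.73, array([273.3, 186.3]))]
```

View pics/m5c.png

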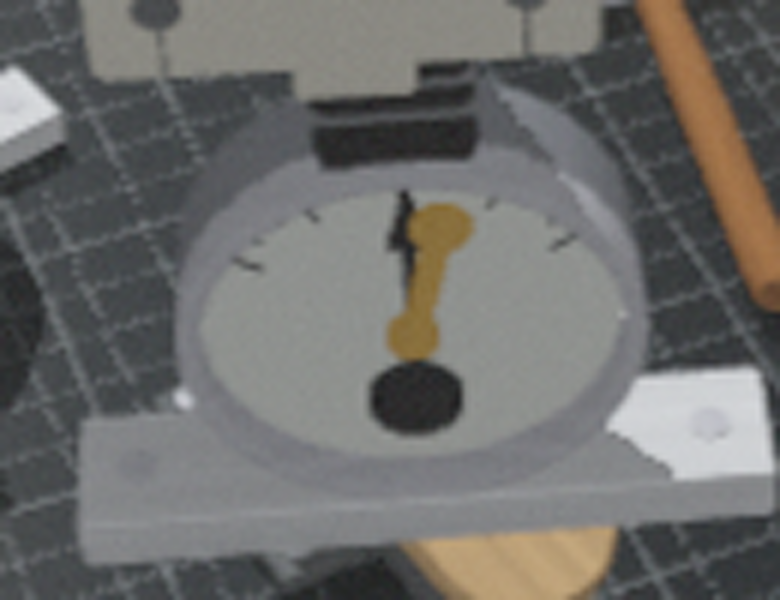

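```bash
cat > fit2.py <<'E'
from h import *
import pickle
from scipy.optimize import least_squares
def run(s,A,o,M,hub,hand,tip,cw,h0=.13):
    T=rot(s["ee_rot"]); tcp=s["eef_pos"]
    U=lambda u:np.array([o[0]+(u[0]+.5)/6-.5,o[1]+(u[1]+.5)/6-.5])
    ax=-T[:,2]; yaw0=np.arctan2(ax[1],ax[0])
    pose=lambda v:(v[:3],R.from_euler('z',yaw0+v[4])*R.from_euler('x',v[3]))
    def res(v):
        p,r=pose(v); return np.r_[np.concatenate([pr(A,p+r.apply(m))-U(u) for m,u in M]),v[4]/.02]
    q=least_squares(res,np.r_[tcp-[0,0,h0],0,0]); v=q.x; p,r=pose(v)
    print("tilt",v[3].round(4),"dyaw",v[4].round(4),"tcp in gauge",r.inv().apply(tcp-p).round(4)); print((q.fun*6).round(1))
    if hub is None: return v
    xd=.014
    fc=lambda u:least_squares(lambda w:pr(A,p+r.apply([xd,w[0],w[1]]))-U(u),[0,.06]).x
    h,t,n,c=map(fc,(hub,hand,tip,cw)); f=lambda a,b:round(float(np.arctan2(a[0]-b[0],a[1]-b[1])),4)
    print("hub",h.round(4),"hand-hub",f(t,h),"hand-centre",f(t,[0,.06]),"n-hub",f(n,h),"n-cw",f(n,c),np.linalg.norm(t-h).round(4),np.linalg.norm(n-h).round(4))
    return v
E
python3 - <<'E'
from fit2 import *
s,A=pickle.load(open("v2.pkl","rb"))
M=[((.016,-.075,.014),(80,527)),((.016,-.075,0),(88,563)),((-.016,-.075,.014),(82,422)),((.016,.075,.014),(775,478)),((.016,.075,0),(775,511)),((-.016,.075,.014),(762,368))]
run(s,A,(198,155),M,(413,336),(441,229),(404,190),(417,398))
E
```

```text
tilt 0.0259 dyaw -0.0018 tcp in gauge [-0.0007 -0.0065  0.1596]
[-0.4  0.8  0.7  5.3  1.9 -6.4  1.3 -2.6 -0.2  5.5 -3.4 -2.8 -0.5]
hub [-0.0001  0.0646] hand-hub 0.2398 hand-centre 0.2076 n-hub 0.021 n-cw 0.0204 0.0312 0.0418
```

The set-hand reads 0.24 (0.233 and 0.240 in the two views), and the needle agrees with the fitted tilt. Now I'll set the gauge down on clear bench right of the last and regrip lower.

```bash
python3 -m handwheel '{"gripper":[-1,-1,-1,-1,-1,-1,-1,-1,-1,-1,-1],"travel":[[0.384,0.214,-0.856],[0.384,0.214,-0.856],[0.384,0.214,-0.856],[0.384,0.214,-0.856],[0.384,0.214,-0.856],[0.384,0.214,-0.856],[0.384,0.214,-0.856],[0.384,0.214,-0.856],[0.384,0.214,-0.856],[0.384,0.214,-0.856],[0.384,0.214,-0.856]],"spin":[1,1,1,1,1,1,1,1,1,1,1]}'
python3 -m handwheel '{"gripper":[-1,-1,-1,-1,-1,-1],"travel":[[0,0,-0.04],[0,0,-0.08],[0,0,-0.12],[0,0,-0.16],[0,0,-0.18],[0,0,-0.18]],"spin":[1,1,1,1,1,1]}'
python3 -m handwheel '{"gripper":[-1,-1,-1,-1],"travel":[[0,0,-0.02],[0,0,-0.03],[0,0,-0.03],[0,0,-0.03]],"spin":[0.58,0.58,0.58,0.58]}'
python3 - <<'E'
from h import *
s=arm.get_state(); print(s["eef_pos"],np.degrees(np.arctan2(*(-rot(s["ee_rot"])[1::-1,2]))),s["force"])
a=cam("side")["pixels"];b=cam("top")["pixels"]
cv2.imwrite("pics/m6.png",cv2.hconcat([cv2.resize(a[160:360,220:420],(400,400)),cv2.resize(b[130:330,300:500],(400,400))]))
E
```

```text
t: 12.35
eef_pos: [0.5494, -0.3668, 0.2919]
ee_rot: [0.434, 1.563, 2.46]
force: [-2.4, 0.2, -5.1]
width: 0.0213
t: 12.95
eef_pos: [0.5493, -0.3699, 0.2087]
ee_rot: [-1.7, 1.567, 1.115]
force: [-0.4, 0.0, -4.0]
width: 0.0215
t: 13.35
eef_pos: [0.5503, -0.3704, 0.1958]
ee_rot: [-2.461, 1.566, 0.807]
force: [-0.3, -0.2, -3.2]
width: 0.0217
[ 0.55027027 -0.37042449  0.19575944] 7.23917192239084 [-0.30871478 -0.22608215 -3.21170577]
```

View pics/m6.png

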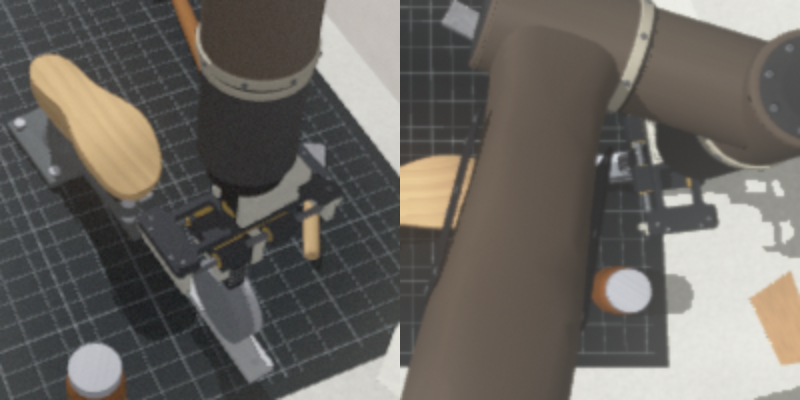

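The spot is clear. Lowering to contact.

```bash
python3 -m handwheel '{"gripper":[-1,-1,-1,-1],"travel":[[0,0,-0.03],[0,0,-0.055],[0,0,-0.066],[0,0,-0.068]],"spin":[0,0,0,0]}'
python3 -m handwheel '{"gripper":[-1,-1,-1],"travel":[[0,0,-0.004],[0,0,-0.006],[0,0,-0.006]],"spin":[0,0,0]}'
```

```text
t: 13.85
eef_pos: [0.5497, -0.3699, 0.1602]
ee_rot: [-1.955, 1.566, 1.309]
force: [0.3, 0.4, -3.6]
width: 0.0213
t: 14.15
eef_pos: [0.5504, -0.3701, 0.1585]
ee_rot: [-2.465, 1.566, 0.8]
force: [1.1, 0.4, -3.5]
width: 0.0214
```

```bash
python3 -m handwheel '{"gripper":[-1,-1,-1],"travel":[[0,0,-0.004],[0,0,-0.006],[0,0,-0.006]],"spin":[0,0,0]}'
python3 -m handwheel '{"gripper":[-1,-1,-1],"travel":[[0,0,-0.004],[0,0,-0.006],[0,0,-0.006]],"spin":[0,0,0]}'
```

```text
t: 14.45
eef_pos: [0.5513, -0.37, 0.1578]
ee_rot: [-2.873, 1.565, 0.393]
force: [-1.1, 4.3, 9.1]
width: 0.0217
t: 14.75
eef_pos: [0.5527, -0.37, 0.1573]
ee_rot: [3.122, 1.561, 0.106]
force: [-2.1, 9.6, 19.8]
width: 0.0222
```

The foot has touched. I'll open, lower and re-close, this time waiting until the jaws are fully shut.

```bash
python3 -m handwheel '{"gripper":[0.1,0.1,0.1,0.1,0.1],"travel":[[0,0,0.006],[0,0,0.006],[0,0,0.006],[0,0,0.006],[0,0,0.006]],"spin":[0,0,0,0,0]}'
python3 -m handwheel '{"gripper":[0.1,0.1,0.1,0.1],"travel":[[0,0,-0.02],[0,0,-0.04],[0,0,-0.05],[0,0,-0.05]],"spin":[0,0,0,0]}'
python3 - <<'E'
from h import *
import pickle
s=arm.get_state(); A=cam("side");cam("top");pickle.dump((s,A),open("v3.pkl","wb"))
for l in ("gauge","gauge_grip","gauge_nose"):
    for n in("side","top"): print(l,n,[(round(x["conf"],2),np.round(x["at"],1)) for x in spotter.tip_of(n,l)])
u0,v0=270,240
cv2.imwrite("pics/m7.png",cv2.resize(A["pixels"][v0:v0+120,u0:u0+130],None,fx=5,fy=5,interpolation=cv2.INTER_CUBIC)); print(pr(A,s["eef_pos"]),s["eef_pos"])
E
```

```text
t: 15.25
eef_pos: [0.5501, -0.3701, 0.1548]
ee_rot: [-2.25, 1.566, 1.016]
force: [0.3, -0.1, 0.0]
width: 0.0477
t: 15.65
eef_pos: [0.5495, -0.3697, 0.1285]
ee_rot: [-1.802, 1.566, 1.463]
force: [0.1, 0.4, 0.9]
width: 0.0477
gauge side [(0.8, array([333.9, 330.3])), (0.73, array([175.7, 188.9])), (0.61, array([335.6, 296.7])), (0.35, array([268.6, 363. ]))]
gauge top [(0.7, array([400.2, 217.3])), (0.6, array([186.4, 293. ]))]
gauge_grip side [(0.67, array([164.3, 137.8])), (0.56, array([334.5, 300.1])), (0.44, array([331.6, 330.5]))]
gauge_grip top [(0.81, array([171.3, 297.8])), (0.51, array([412.4, 209.6]))]
gauge_nose side [(0.8, array([349.3, 355.3])), (0.73, array([203.5, 172.8]))]
gauge_nose top [(0.61, array([427.3, 217.8])), (0.61, array([176.9, 259.2]))]
[334.32000309 303.88750786] [ 0.54949449 -0.36971498  0.12849398]
```

View pics/m7.png

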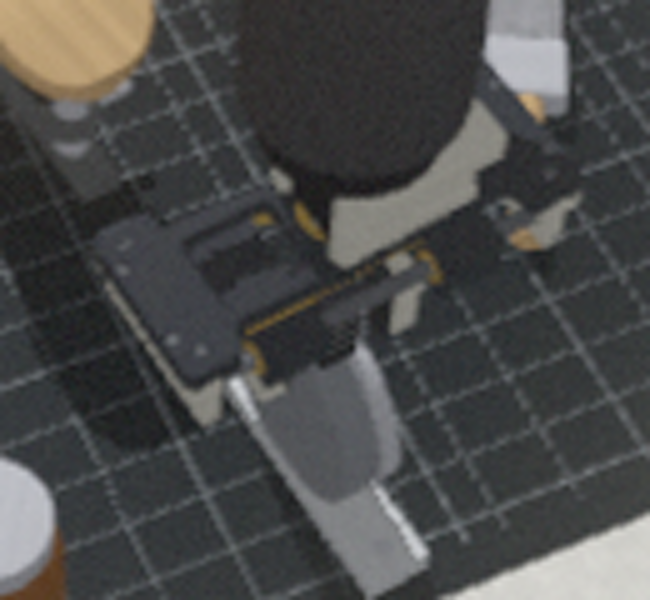

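```bash
python3 - <<'E'
from h import *
import pickle
s,A=pickle.load(open("v3.pkl","rb"))
U=lambda x,y:(270+(x+.5)/5-.5,240+(y+.5)/5-.5)
a=bp(A,U(371,585),.014);b=bp(A,U(430,553),.014);n=(a+b)/2; print(a,b,n)
y=np.radians(7.2); d=np.array([np.sin(-y)*-1,-np.cos(y),0]); print("origin",n-.075*d)
print("net nose",bp(A,(349.3,355.3),0)-.075*d)
E
```

```text
[ 0.54594156 -0.43886241  0.014     ] [ 0.57763538 -0.43545015  0.014     ] [ 0.56178847 -0.43715628  0.014     ]
origin [ 0.55238848 -0.36274768  0.014     ]
net nose [ 0.55369572 -0.36058333  0.        ]
```

```bash
python3 -m handwheel '{"gripper":[0.1,0.1],"travel":[[0.004,0.014,0.01],[0.004,0.014,0.01]],"spin":[0,0]}'
python3 -m handwheel '{"gripper":[-1,-1,-1,-1,-1,-1,-1,-1],"travel":[[0,0,0],[0,0,0],[0,0,0],[0,0,0],[0,0,0],[0,0,0],[0,0,0],[0,0,0]],"spin":[0,0,0,0,0,0,0,0]}' 35
```

```text
t: 16.25
eef_pos: [0.553, -0.3625, 0.1363]
ee_rot: [-2.639, 1.565, 0.627]
force: [-0.4, 0.1, -0.3]
width: 0.0479
t: 17.05
eef_pos: [0.5522, -0.3631, 0.1351]
ee_rot: [-2.344, 1.566, 0.922]
force: [-0.0, 0.5, -0.8]
width: 0.0216
```

```bash
python3 -m handwheel '{"gripper":[-1,-1,-1,-1,-1,-1,-1,-1,-1,-1,-1,-1,-1,-1,-1],"travel":[[0,0,0.03],[0,0,0.1],[0,0,0.18],[0,0,0.26],[0,0,0.34],[-0.006,0.04,0.37],[-0.018,0.12,0.37],[-0.03,0.2,0.37],[-0.042,0.28,0.37],[-0.054,0.36,0.37],[-0.064,0.43,0.37],[-0.072,0.472,0.37],[-0.072,0.472,0.37],[-0.072,0.472,0.37],[-0.072,0.472,0.37]],"spin":[0,0,0,0,0,0,0,0,0,0,0,0,0,0,0]}'
python3 - <<'E'
from h import *
import pickle
np.set_printoptions(precision=4,suppress=True)
s=arm.get_state(); A=cam("side");B=cam("top");pickle.dump((s,A,B),open("v4.pkl","wb")); print(s["eef_pos"],s["force"],s["moment"])
for l in ("gauge","gauge_nose","toe","heel"):
    for n in("side","top"): print(l,n,[(round(x["conf"],2),np.round(x["at"],1)) for x in spotter.tip_of(n,l)])
cv2.imwrite("pics/m8.png",cv2.resize(A["pixels"][120:270,200:350],None,fx=4,fy=4,interpolation=cv2.INTER_CUBIC))
cv2.imwrite("pics/m8t.png",cv2.resize(B["pixels"][160:290,230:380],None,fx=4,fy=4,interpolation=cv2.INTER_CUBIC))
E
```

```text
t: 18.55
eef_pos: [0.5161, -0.1272, 0.3202]
ee_rot: [-2.321, 1.566, 0.945]
force: [0.3, -0.6, -3.9]
width: 0.022
[ 0.5161 -0.1272  0.3202] [ 0.3024 -0.6185 -3.94  ] [ 0.0017 -0.011   0.0022]
gauge side [(0.85, array([172. , 189.2])), (0.66, array([280. , 214.8]))]
gauge top [(0.97, array([185.7, 293.9])), (0.41, array([325.1, 220.4]))]
gauge_nose side [(0.83, array([292.2, 236.6])), (0.77, array([204.4, 170.2]))]
gauge_nose top [(0.68, array([175.7, 258.4]))]
toe side [(0.69, array([296. , 253.3]))]
toe top []
heel side [(0.97, array([244.3, 189.8])), (0.68, array([270.5, 363.2]))]
heel top [(0.89, array([249.5, 237.4]))]
```

View pics/m8.png

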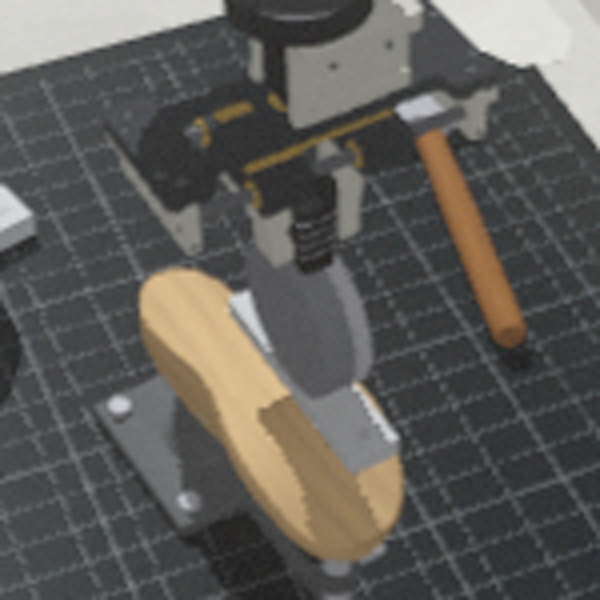

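View pics/m8t.png

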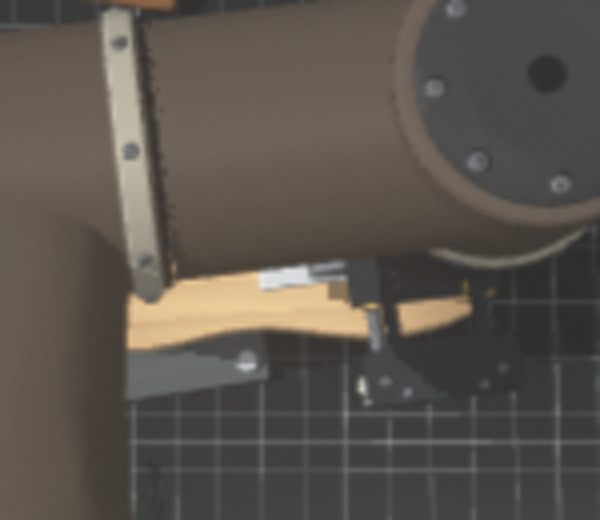

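```bash
python3 - <<'E'
from fit2 import *
np.set_printoptions(precision=4,suppress=True)
s,A,B=pickle.load(open("v4.pkl","rb"))
# crop scale 4, offset (200,120) -> convert to scale 6 coords relative same offset
k=lambda x,y:((x+.5)/4*6-.5,(y+.5)/4*6-.5)
M=[((-.016,-.075,.014),k(345,460)),((.016,-.075,.014),k(399,438)),((-.016,-.075,0),k(352,474)),((-.016,.075,.014),k(229,299)),((.016,.075,.014),k(246,291))]
v=run(s,A,(200,120),M,None,None,None,None); print(v)
p=v[:3]; y=np.radians(7.2)
print("toe bp",bp(A,(296,253.3),.13),"heel",bp(A,(244.3,189.8),.115))
# draw model at fit and predicted
im=cv2.resize(A["pixels"][120:270,200:350],None,fx=4,fy=4,interpolation=cv2.INTER_CUBIC)
ball=np.array([.516,-.1265,.145])
def put(P,c): 
    u=(pr(A,P)-[199.5,119.5])*4-.5; cv2.circle(im,tuple(np.int32(u)),3,c,-1)
ly=np.radians(7.3)
f=lambda x,yy,z:ball+R.from_euler('z',ly).apply([x,yy,z])
for yy in np.linspace(-.05,.03,5): put(f(0,yy,-yy*yy/.28),(0,0,255))
put(f(0,-.082,-.0215),(255,0,0)); put(f(0,.188,-.03),(255,0,0)); put(f(.0455,0,0),(255,0,255)); put(f(-.0455,0,0),(255,0,255))
cv2.imwrite("pics/m8o.png",im)
E
```

```text
tilt -0.0286 dyaw 0.0314 tcp in gauge [ 0.     -0.0102  0.1441]
[  3.9  -0.6  -6.1  -2.   -5.8   2.6 -16.8   9.   25.4  -9.    9.4]
[ 0.5151 -0.1212  0.1758 -0.0286  0.0314]
toe bp [ 0.5286 -0.2111  0.13  ] heel [0.4929 0.0501 0.115 ]
```

View pics/m8o.png

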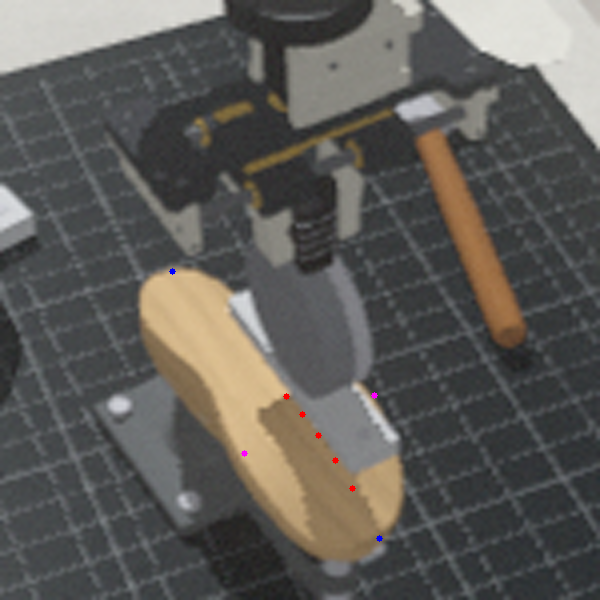

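```bash
python3 - <<'E'
from fit2 import *
np.set_printoptions(precision=4,suppress=True)
s,A,B=pickle.load(open("v4.pkl","rb"))
U=lambda x,y:(230+(x+.5)/5-.5,190+(y+.5)/5-.5)
for n,x,y,z in(("up",470,88,.145),("lo",470,270,.145),("up",560,115,.135),("lo",560,245,.135),("waist up",310,135,.14),("waist lo",310,262,.14),("heel up",190,163,.12),("heel lo",190,287,.12),("heel",94,232,.115),("toe",612,190,.125)):
    print(n,bp(B,U(x,y),z))
E
```

```text
up [ 0.5578 -0.1302  0.145 ]
lo [ 0.4643 -0.1293  0.145 ]
up [ 0.5452 -0.1777  0.135 ]
lo [ 0.4778 -0.1767  0.135 ]
waist up [ 0.5338 -0.048   0.14  ]
waist lo [ 0.4684 -0.0479  0.14  ]
heel up [0.5212 0.0143 0.12  ]
heel lo [0.4565 0.0139 0.12  ]
heel [0.4853 0.0644 0.115 ]
toe [ 0.5072 -0.2055  0.125 ]
```

```bash
python3 - <<'E'
import cv2
a=cv2.imread("pics/top0.png"); cv2.imwrite("pics/lt.png",cv2.resize(a[195:265,240:365],None,fx=6,fy=6,interpolation=cv2.INTER_LANCZOS4))
a=cv2.imread("pics/side0.png"); cv2.imwrite("pics/ls.png",cv2.resize(a[170:280,220:320],None,fx=5,fy=5,interpolation=cv2.INTER_LANCZOS4))
E
```

```text
(no output)
```

View pics/lt.png

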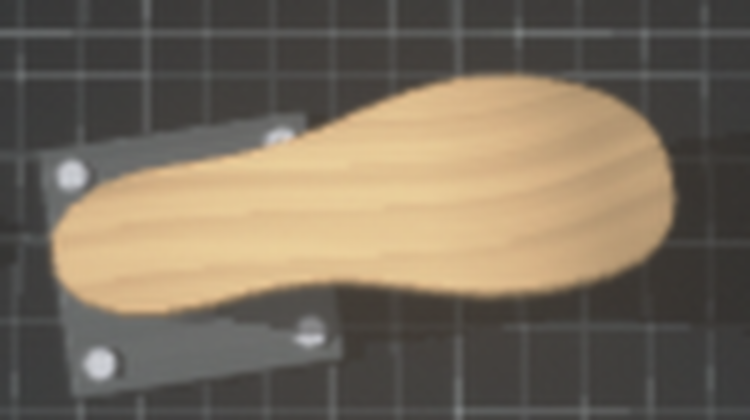

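View pics/ls.png

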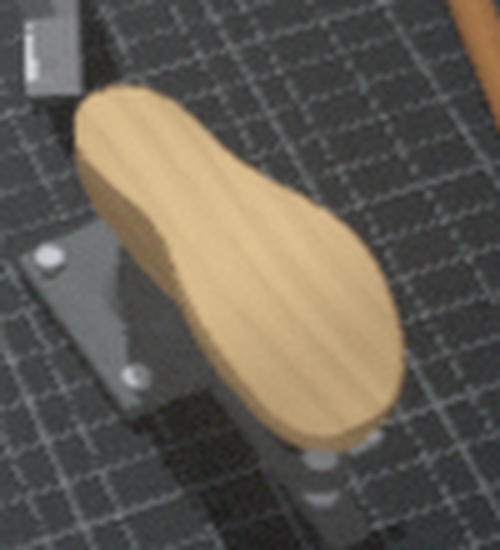

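```bash
python3 - <<'E'
from fit2 import *
from scipy.optimize import minimize
s,A,B=pickle.load(open("v4.pkl","rb"))
def zp(y):  # y toward heel
    y=np.asarray(y,float); R_=.14
    a=np.sqrt(np.maximum(R_**2-np.clip(y,-.05,.03)**2,0))-R_
    a=np.where(y<-.05,a+(y+.05)*np.tan(np.arcsin(.05/.14)),a)
    z3=np.sqrt(.14**2-.03**2)-.14
    return np.where(y>.03,z3+(y-.03)/(.158)*(-.03-z3),a)
for name,F,box in(("top",B,(195,265,240,365)),("side",A,(170,280,220,320))):
    im=cv2.imread(f"pics/{name}0.png"); hsv=cv2.cvtColor(im,cv2.COLOR_BGR2HSV)
    m=((hsv[...,0]>8)&(hsv[...,0]<25)&(hsv[...,1]>60)&(hsv[...,2]>(140 if name=="side" else 80))).astype(np.uint8)
    k=np.zeros_like(m);k[box[0]:box[1],box[2]:box[3]]=1;m*=k
    m=cv2.morphologyEx(m,cv2.MORPH_OPEN,np.ones((3,3)))
    c=max(cv2.findContours(m,cv2.RETR_EXTERNAL,cv2.CHAIN_APPROX_NONE)[0],key=cv2.contourArea)[:,0].astype(float)
    def loc(v):
        yw,bx,by=v; out=[]
        for u in c:
            z=.145
            for _ in range(4):
                p=bp(F,u,z); l=R.from_euler('z',-yw).apply(p-[bx,by,0]); z=.145+float(zp(l[1]))
            out.append(l[:2])
        return np.array(out)
    def cost(v):
        l=loc(v); g=np.linspace(-.06,.165,40); e=[]
        L=l[l[:,0]<0];H=l[l[:,0]>=0]
        L=L[np.argsort(L[:,1])];H=H[np.argsort(H[:,1])]
        w=np.interp(g,H[:,1],H[:,0])+np.interp(g,L[:,1],L[:,0]); 
        return np.mean(w**2)*1e6+ ((l[:,1].max()-.188)*300)**2+((l[:,1].min()+.082)*300)**2
    r=minimize(cost,[.14,.514,-.1265],method="Nelder-Mead",options=dict(xatol=1e-4,fatol=1e-3,maxiter=80)); l=loc(r.x)
    print(name,cv2.contourArea(c.astype(np.float32)),np.degrees(r.x[0]),r.x[1:],r.fun,"y",l[:,1].min(),l[:,1].max(),"w",l[:,0].min(),l[:,0].max())
E
```

```text
top 2843.5 8.369767086315845 [ 0.50958385 -0.12092523] 14.05788581284177 y -0.08534425188741385 0.1886186664782754 w -0.04934591833269454 0.04862485181640691
side 2209.5 8.96678550605766 [ 0.51062979 -0.12040456] 13.134271231085247 y -0.08410941201907118 0.1841221674326212 w -0.0483935253014621 0.0477836670942015
```

```bash
python3 - <<'E'
from fit2 import *
s,A,B=pickle.load(open("v4.pkl","rb"))
tcp=s["eef_pos"]; r=R.from_euler('z',np.radians(7.2))
im=cv2.resize(A["pixels"][150:250,230:330],None,fx=6,fy=6,interpolation=cv2.INTER_CUBIC)
for off,h,col in((0,.135,(0,255,0)),(.006,.135,(0,0,255))):
    o=tcp+r.apply([0,off,-h])
    def P(x,y,z): return (pr(A,o+r.apply([x,y,z]))-[229.5,149.5])*6-.5
    for z in(0,.014): cv2.polylines(im,[np.int32([P(a*.016,b*.075,z) for a,b in((-1,-1),(1,-1),(1,1),(-1,1))])],True,col,1)
    for z in(.108,.15): cv2.polylines(im,[np.int32([P(a*.011,b*.016,z) for a,b in((-1,-1),(1,-1),(1,1),(-1,1))])],True,col,1)
    cv2.polylines(im,[np.int32([P(.015,.048*np.cos(t),.06+.048*np.sin(t)) for t in np.linspace(0,6.28,40)])],True,col,1)
    print(pr(A,o+r.apply([0,-.075,0])))
cv2.imwrite("pics/o2.png",im)
E
```

```text
[293.18465421 235.7938389 ]
[291.8435612  234.05787643]
```

View pics/o2.png

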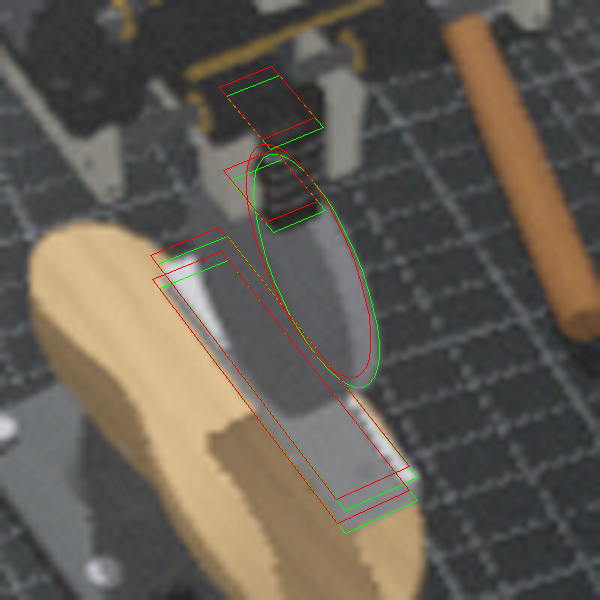

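The green overlay (no offset, TCP 135 mm above the foot) fits the picture. Both outline fits put the ball near (0.511,-0.122) with yaw about 8.5°. Fine-adjusting and lowering.

```bash
python3 -m handwheel '{"gripper":[-1,-1,-1,-1,-1],"travel":[[-0.01,0.01,0],[-0.01,0.01,-0.03],[-0.01,0.01,-0.06],[-0.01,0.01,-0.072],[-0.01,0.01,-0.072]],"spin":[0.03,0.03,0.03,0.03,0.03]}'
python3 -m handwheel '{"gripper":[-1,-1,-1,-1],"travel":[[0,0,-0.002],[0,0,-0.004],[0,0,-0.004],[0,0,-0.004]],"spin":[0,0,0,0]}'
python3 -m handwheel '{"gripper":[-1,-1,-1],"travel":[[0,0,-0.002],[0,0,-0.002],[0,0,-0.002]],"spin":[0,0,0]}'
```

```text
t: 19.55
eef_pos: [0.5107, -0.1218, 0.2836]
ee_rot: [-2.039, 1.567, 1.25]
force: [-0.3, 0.2, -3.1]
width: 0.0216
t: 19.95
eef_pos: [0.5114, -0.122, 0.2826]
ee_rot: [-2.458, 1.566, 0.832]
force: [0.3, 0.7, -3.6]
width: 0.0222
t: 20.25
eef_pos: [0.5113, -0.1221, 0.2812]
ee_rot: [-2.376, 1.566, 0.913]
force: [-1.2, 0.0, -4.4]
width: 0.0219
```

```bash
python3 -m handwheel '{"gripper":[-1,-1,-1],"travel":[[0,0,-0.002],[0,0,-0.002],[0,0,-0.002]],"spin":[0,0,0]}'
python3 -m handwheel '{"gripper":[-1,-1,-1],"travel":[[0,0,-0.002],[0,0,-0.002],[0,0,-0.002]],"spin":[0,0,0]}'
```

```text
t: 20.55
eef_pos: [0.5113, -0.122, 0.2802]
ee_rot: [-2.365, 1.566, 0.925]
force: [-0.1, 0.6, -3.6]
width: 0.0216
t: 20.85
eef_pos: [0.5114, -0.1221, 0.28]
ee_rot: [-2.552, 1.566, 0.737]
force: [-1.9, 1.3, 5.6]
width: 0.0219
```

Foot contact at z=0.280 with about 9 N on the sole. A quick look before rocking.

```bash
cat > ov.py <<'E'
from fit2 import *
import sys
def ov(name,ths,off=0,h=.135,yawd=8.5):
    s=arm.get_state(); A=cam("side"); B=cam("top"); pickle.dump((s,A,B),open(name+".pkl","wb"))
    tcp=s["eef_pos"]; print(s["t"],tcp,s["force"],s["moment"],s["width"])
    im=cv2.resize(A["pixels"][150:250,230:330],None,fx=6,fy=6,interpolation=cv2.INTER_CUBIC); cv2.imwrite(f"pics/{name}r.png",im)
    for th,col in zip(ths,((0,255,0),(0,0,255))):
        r=R.from_euler('z',np.radians(yawd))*R.from_euler('x',th); o=tcp+r.apply([0,off,-h])
        P=lambda x,y,z:(pr(A,o+r.apply([x,y,z]))-[229.5,149.5])*6-.5
        for z in(0,.014): cv2.polylines(im,[np.int32([P(a*.016,b*.075,z) for a,b in((-1,-1),(1,-1),(1,1),(-1,1))])],True,col,1)
        cv2.polylines(im,[np.int32([P(-.015,.048*np.cos(t),.06+.048*np.sin(t)) for t in np.linspace(0,6.28,40)])],True,col,1)
    cv2.imwrite(f"pics/{name}.png",im)
E
python3 -c "
from ov import *
ov('p0',[0])
print([(round(x['conf'],2),x['at']) for x in spotter.tip_of('side','gauge_nose')])"
```

```text
20.85 [ 0.51144343 -0.12214109  0.27998638] [-1.92634049  1.30469722  5.61004506] [ 0.38773422  0.95317075 -0.00549054] 0.021856366721001306
[(0.89, [292.8, 244.3]), (0.89, [204.5, 172.1])]
```

View pics/p0.png

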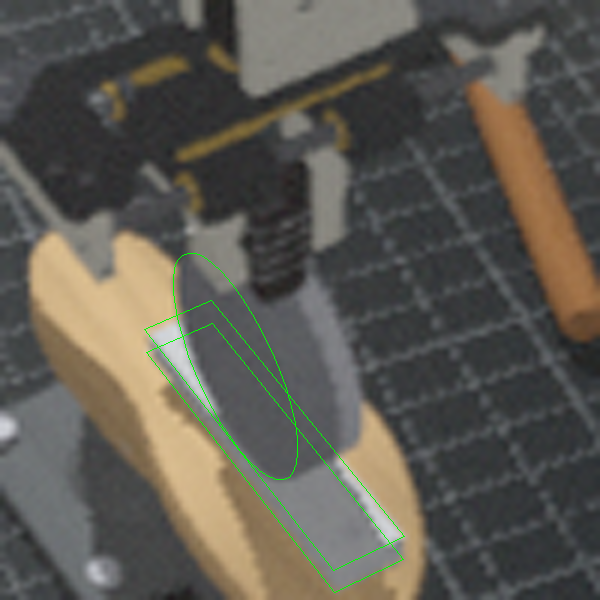

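The gauge is level on the ball, lengthways along the sole, with its nose corner near (403,540) in the crop. Now I'll ease the grip so the block can turn between the pads, then rock towards the toe.

```bash
python3 -m handwheel '{"gripper":[-1,-1,-1],"travel":[[0,0,0],[0,0,0],[0,0,0]],"spin":[0,0,0]}' 10
python3 -m handwheel '{"gripper":[-1,-1,-1,-1,-1,-1,-1,-1],"travel":[[0.001,-0.006,0],[0.002,-0.012,0],[0.003,-0.018,0],[0.004,-0.024,0],[0.005,-0.03,0],[0.006,-0.036,0],[0.006,-0.04,0],[0.006,-0.04,0]],"spin":[0,0,0,0,0,0,0,0]}'
python3 -c "
from ov import *
ov('p1',[.15,0])
print([(round(x['conf'],2),x['at']) for x in spotter.tip_of('side','gauge_nose')])"
```

```text
t: 21.3
eef_pos: [0.5116, -0.1223, 0.28]
ee_rot: [-2.618, 1.566, 0.671]
force: [-1.5, 0.3, 5.9]
width: 0.0222
t: 22.1
eef_pos: [0.5145, -0.1423, 0.2792]
ee_rot: [-2.457, 1.566, 0.832]
force: [-1.0, 0.5, 3.6]
width: 0.0217
22.1 [ 0.51450292 -0.14231397  0.2792406 ] [-0.96548643  0.49772452  3.6170162 ] [ 0.17400558  0.30226352 -0.00654947] 0.0216783475000405
[(0.82, [203.9, 172.8]), (0.78, [294.0, 245.2])]
```

View pics/p1.png

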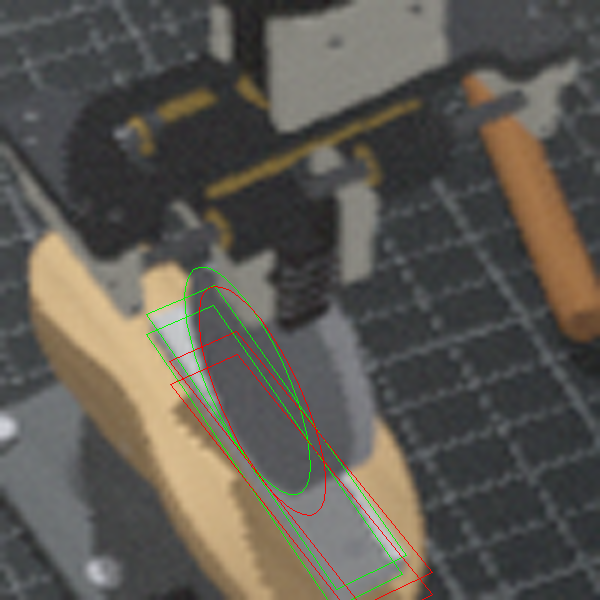

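The rock follows the pure-rolling model: the green 0.15 rad overlay matches. About 7 N on the sole. Continuing to 0.24.

```bash
python3 -m handwheel '{"gripper":[-1,-1,-1,-1,-1,-1,-1,-1],"travel":[[0.001,-0.005,0],[0.002,-0.01,0],[0.003,-0.015,0],[0.003,-0.02,0],[0.0036,-0.0244,0],[0.0036,-0.0244,0],[0.0036,-0.0244,0],[0.0036,-0.0244,0]],"spin":[0,0,0,0,0,0,0,0]}'
sed -i 's/150:250,230:330/170:270,230:330/; s/229.5,149.5/229.5,169.5/' ov.py
python3 -c "
from ov import *
ov('p2',[.24,.19])"
```

```text
t: 23.05
eef_pos: [0.516, -0.1542, 0.279]
ee_rot: [-2.284, 1.566, 1.005]
force: [-0.2, -0.2, -4.1]
width: 0.0219
23.05 [ 0.5159539  -0.15418868  0.27896321] [-0.23859025 -0.16812279 -4.12169622] [-0.01195949 -0.01123001 -0.03477815] 0.021941444246442395
```

View pics/p2.png

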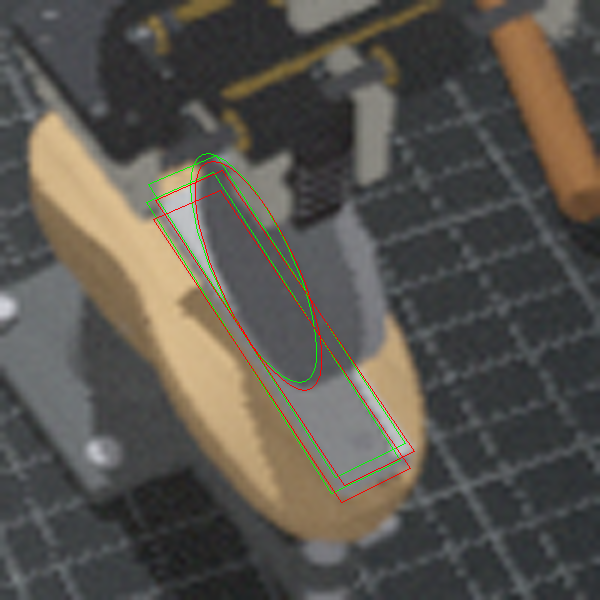

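View pics/p2r.png

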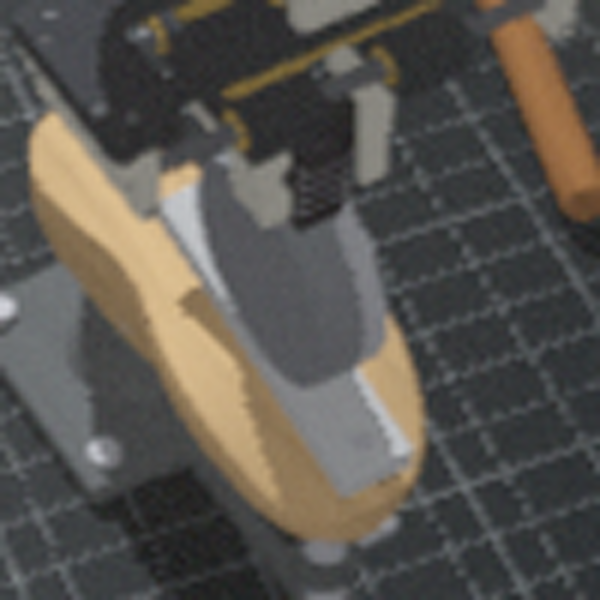

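The foot has lifted clear: the force reads only the weight, and the overlay suggests a tilt of about 0.19–0.2. Pressing down gently again.

```bash
python3 -m handwheel '{"gripper":[-1,-1,-1,-1],"travel":[[0,0,-0.002],[0,0,-0.002],[0,0,-0.002],[0,0,-0.002]],"spin":[0,0,0,0]}'
python3 -m handwheel '{"gripper":[-1,-1,-1],"travel":[[0,0,-0.002],[0,0,-0.002],[0,0,-0.002]],"spin":[0,0,0]}'
```

```text
t: 23.55
eef_pos: [0.5161, -0.1542, 0.2783]
ee_rot: [-2.385, 1.566, 0.904]
force: [0.1, -0.4, -4.3]
width: 0.0221
t: 23.85
eef_pos: [0.5163, -0.1544, 0.2779]
ee_rot: [-2.594, 1.566, 0.696]
force: [-2.6, -0.5, 0.9]
width: 0.0221
```

```bash
python3 -m handwheel '{"gripper":[-1,-1,-1],"travel":[[0,0,-0.001],[0,0,-0.001],[0,0,-0.001]],"spin":[0,0,0]}'
python3 -c "
from ov import *
ov('p3',[.24,.19])"
```

```text
t: 24.15
eef_pos: [0.5165, -0.1545, 0.2778]
ee_rot: [-2.69, 1.565, 0.6]
force: [-1.8, -0.8, 5.9]
width: 0.0217
24.15 [ 0.51645601 -0.1545375   0.27783647] [-1.78578084 -0.81596148  5.91116912] [ 0.1081233   0.82964446 -0.00538826] 0.021678137027625954
```

View pics/p3.png

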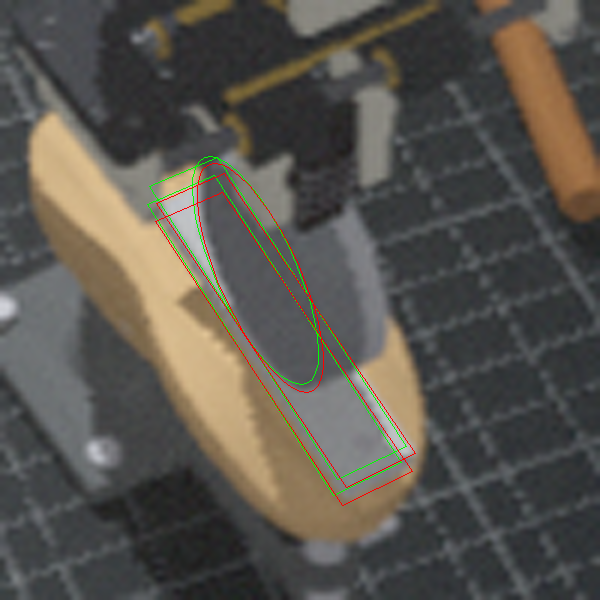

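```bash
python3 - <<'E'
from fit2 import *
s,A,B=pickle.load(open("p3.pkl","rb"))
a=cv2.resize(A["pixels"][195:225,250:280],None,fx=12,fy=12,interpolation=cv2.INTER_CUBIC)
b=cv2.resize(A["pixels"][225:260,275:305],None,fx=12,fy=12,interpolation=cv2.INTER_CUBIC)
a=cv2.copyMakeBorder(a,0,60,0,0,0)
cv2.imwrite("pics/p3z.png",cv2.hconcat([a,b]))
E
```

```text
(no output)
```

View pics/p3z.png

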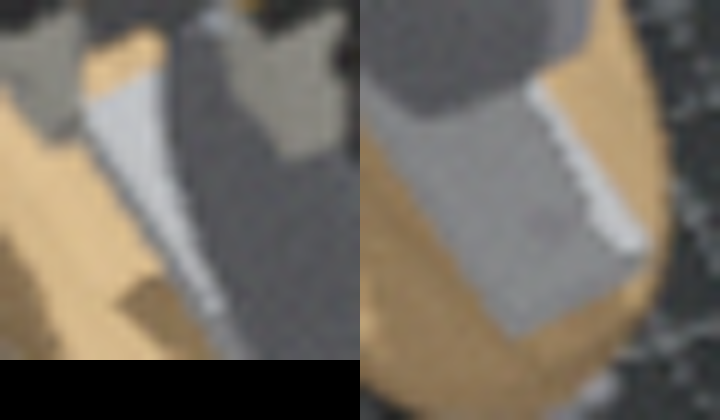

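```bash
python3 - <<'E'
from fit2 import *
rows=[]
for n,(v0) in(("p0",0),("p3",0)):
    s,A,B=pickle.load(open(n+".pkl","rb"))
    a=cv2.resize(A["pixels"][193:223,248:278],None,fx=13,fy=13,interpolation=cv2.INTER_CUBIC)[:290]
    b=cv2.resize(A["pixels"][233:258,275:305],None,fx=13,fy=13,interpolation=cv2.INTER_CUBIC)[:325]
    a=cv2.resize(A["pixels"][193:216,248:278],None,fx=13,fy=13,interpolation=cv2.INTER_CUBIC)
    b=cv2.resize(A["pixels"][233:256,275:305],None,fx=13,fy=13,interpolation=cv2.INTER_CUBIC)
    rows.append(cv2.hconcat([a,b]))
o=cv2.convertScaleAbs(cv2.vconcat(rows),alpha=1.3); cv2.imwrite("pics/zz.png",o); print(o.shape)
E
```

```text
(598, 780, 3)
```

View pics/zz.png

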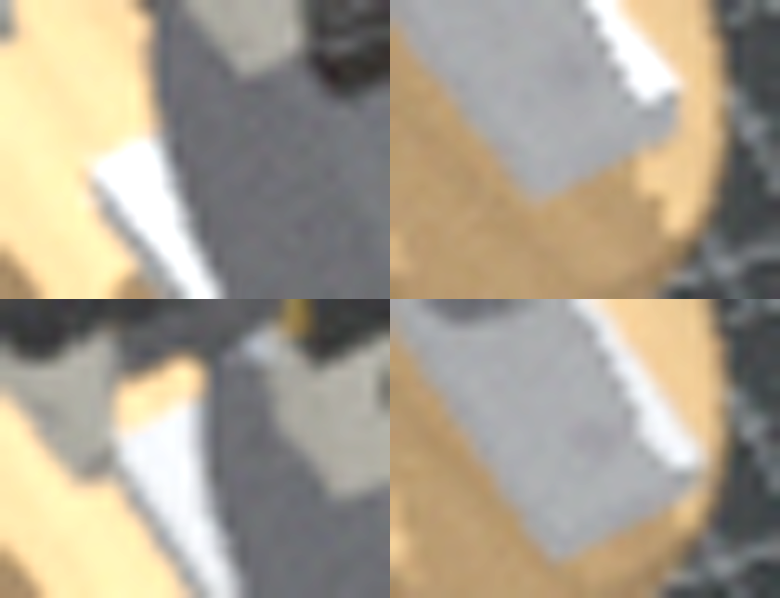

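```bash
cat > tf.py <<'E'
from fit2 import *
np.set_printoptions(precision=4,suppress=True)
def L(x,y): return np.array([248+(x+.5)/13-.5,193+(y+.5)/13-.5])
def Q(x,y): return np.array([275+(x+.5)/13-.5,233+(y+.5)/13-.5])
MP=np.array([(-.016,.075,.014),(.016,-.075,.014),(-.016,-.075,0)])
def fit(n,obs,fixz=None,yaw=None,lat=None):
    s,A,B=pickle.load(open(n+".pkl","rb"))
    T=-rot(s["ee_rot"])[:,2]; y0=np.arctan2(T[1],T[0])
    def res(v):
        r=R.from_euler('z',v[4])*R.from_euler('x',v[3])
        e=np.concatenate([pr(A,v[:3]+r.apply(m))-o for m,o in zip(MP,obs)])/.4
        e=np.r_[e,(v[4]-(y0 if yaw is None else yaw))/.01]
        if fixz is not None: e=np.r_[e,(v[2]-fixz)/.002]
        if lat is not None: e=np.r_[e,(((v[:3]-s["eef_pos"])@np.array([np.cos(v[4]),np.sin(v[4]),0]))-lat)/.001]
        return e
    q=least_squares(res,np.r_[s["eef_pos"]-[0,0,.135],.1,y0]); v=q.x
    r=R.from_euler('z',v[4])*R.from_euler('x',v[3]); print(n,v,"jaw yaw",y0,"tcp in gauge",r.inv().apply(s["eef_pos"]-v[:3]),"res px",(q.fun[:6]*.4).round(2))
    return v
if __name__=="__main__":
    o0=[L(92,162),Q(290,92),Q(145,203)]; o3=[L(113,138),Q(315,164),Q(170,263)]
    fit("p0",o0); v=fit("p0",o0,fixz=.145); fit("p0",o0,fixz=.145,lat=0)
    fit("p3",o3); fit("p3",o3,yaw=v[4]); fit("p3",o3,lat=0); fit("p3",o3,lat=.002)
E
python3 tf.py
```

```text
p0 [ 0.5211 -0.0998  0.1161  0.0264  0.1508] jaw yaw 0.1478008354766602 tcp in gauge [-0.0129 -0.0163  0.1644] res px [ 0.12 -0.02  0.03 -0.25 -0.15  0.27]
p0 [ 0.5123 -0.1233  0.1446 -0.0116  0.1398] jaw yaw 0.1478008354766602 tcp in gauge [-0.0007 -0.0003  0.1354] res px [-0.24 -0.04  0.37 -0.43 -0.14  0.44]
p0 [ 0.512  -0.1238  0.1451 -0.0127  0.1399] jaw yaw 0.1478008354766602 tcp in gauge [-0.0003 -0.      0.1349] res px [-0.29 -0.    0.34 -0.42 -0.17  0.47]
p3 [ 0.5188 -0.1163  0.1302  0.2117  0.1531] jaw yaw 0.1477864540630883 tcp in gauge [-0.0082 -0.0056  0.1522] res px [ 0.21  0.02  0.32 -0.38 -0.52  0.37]
p3 [ 0.5172 -0.1209  0.1357  0.1959  0.1459] jaw yaw 0.1477864540630883 tcp in gauge [-0.0056 -0.0049  0.1459] res px [ 0.23  0.02  0.34 -0.41 -0.57  0.4 ]
p3 [ 0.5133 -0.1308  0.1478  0.1786  0.1446] jaw yaw 0.1477864540630883 tcp in gauge [-0.0003 -0.0005  0.1322] res px [-0.14 -0.04  0.54 -0.46 -0.5   0.53]
p3 [ 0.5146 -0.1272  0.1435  0.1868  0.1467] jaw yaw 0.1477864540630883 tcp in gauge [-0.0022 -0.0019  0.1371] res px [-0.05 -0.03  0.48 -0.44 -0.5   0.49]
```

The corner fits give a tilt of about 0.19, because the foot slid a few mm instead of rolling all the way. I'll lower the grip force so the block pivots more freely and go on.

```bash
python3 -m handwheel '{"gripper":[-1,-1,-1,-1,-1,-1,-1,-1,-1],"travel":[[0,0,0],[0,0,0],[0.0006,-0.004,0],[0.0012,-0.008,0],[0.0018,-0.012,0],[0.0022,-0.015,0],[0.0022,-0.015,0],[0.0022,-0.015,0],[0.0022,-0.015,0]],"spin":[0,0,0,0,0,0,0,0,0]}' 6
cat > zz.py <<'E'
from fit2 import *
import sys
s=arm.get_state(); A=cam("side"); B=cam("top"); n=sys.argv[1]; pickle.dump((s,A,B),open(n+".pkl","wb")); print(s["t"],s["eef_pos"],s["force"],s["width"])
z=lambda I,v,u:cv2.resize(I[v:v+23,u:u+30],None,fx=13,fy=13,interpolation=cv2.INTER_CUBIC)
c=lambda I:cv2.convertScaleAbs(cv2.hconcat([z(I,193,248),z(I,233,275)]),alpha=1.3)
lo=cv2.resize(A["pixels"][160:270,210:350],(390,306)); lo=cv2.copyMakeBorder(lo,0,0,0,390,0)
cv2.imwrite(f"pics/{n}.png",cv2.vconcat([c(A["pixels"]),lo]))
E
python3 zz.py p4
```

```text
t: 25.15
eef_pos: [0.5175, -0.1619, 0.277]
ee_rot: [-2.537, 1.566, 0.752]
force: [-0.8, -0.1, 4.6]
width: 0.022
25.15 [ 0.5175259  -0.16193753  0.2770155 ] [-0.81984009 -0.07644806  4.60445174] 0.021990657681677007
```

View pics/p4.png

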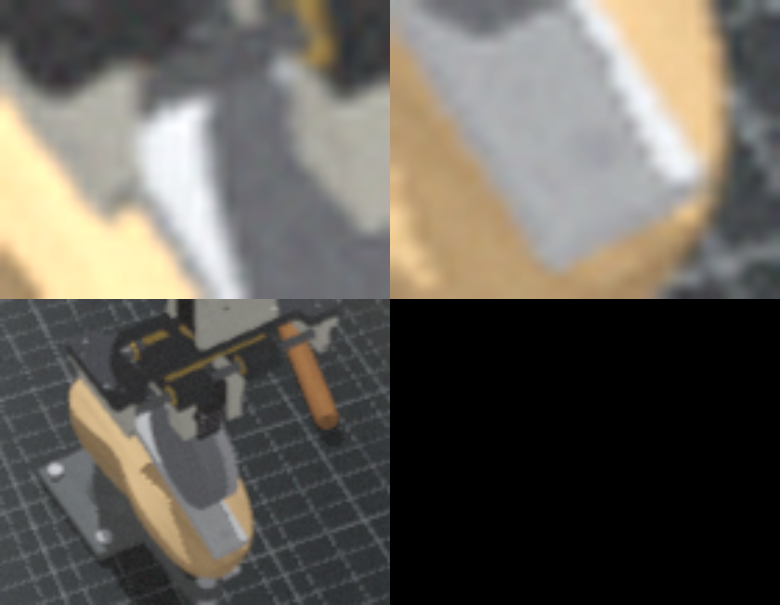

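```bash
python3 - <<'E'
from tf import *
o=[L(107,123),Q(310,178),Q(163,270)]
fit("p4",o,lat=0); fit("p4",o,lat=0,yaw=.144); fit("p4",o)
o=[L(113,120),Q(310,178),Q(163,270)]; fit("p4",o,lat=0,yaw=.144)
E
```

```text
p4 [ 0.5127 -0.129   0.1475  0.2511  0.1493] jaw yaw 0.14758125839473413 tcp in gauge [-0.0002 -0.0001  0.1338] res px [ 0.08 -0.03  0.45 -0.57 -0.57  0.62]
p4 [ 0.5128 -0.129   0.1475  0.2482  0.1472] jaw yaw 0.14758125839473413 tcp in gauge [-0.0001 -0.0004  0.1337] res px [ 0.14 -0.02  0.43 -0.58 -0.6   0.61]
p4 [ 0.5153 -0.1223  0.1394  0.2677  0.1535] jaw yaw 0.14758125839473413 tcp in gauge [-0.0038 -0.0017  0.1432] res px [ 0.26  0.02  0.34 -0.55 -0.59  0.53]
p4 [ 0.5131 -0.1294  0.1482  0.2533  0.143 ] jaw yaw 0.14758125839473413 tcp in gauge [-0.0002  0.0005  0.1329] res px [-0.04 -0.05  0.52 -0.53 -0.55  0.61]
```

Corner fit says about 0.25. For a sharper check I'll fit the foot's long lower edge to subpixel accuracy in all frames, with the level one as reference.

```bash
cat > edge.py <<'E'
from fit2 import *
import sys
def edge(n,th0,show=True,yaw=None):
    s,A,B=pickle.load(open(n+".pkl","rb")); tcp=s["eef_pos"]; T=-rot(s["ee_rot"])[:,2]; y0=np.arctan2(T[1],T[0]) if yaw is None else yaw
    sat=cv2.cvtColor(A["pixels"],cv2.COLOR_BGR2HSV)[...,1].astype(np.float32); sat=cv2.GaussianBlur(sat,(0,0),.7)
    def P(th,y,dl=0,h=.134,z=0):
        r=R.from_euler('z',y0)*R.from_euler('x',th); return pr(A,tcp+r.apply([-.016+dl,y,-h+z]))
    pts=[];ys=[]
    a,b=P(th0,-.075),P(th0,.075); d=(b-a)/np.linalg.norm(b-a); nrm=np.array([d[1],-d[0]]); nrm*=np.sign(-nrm[0]) # toward left (wood)
    for f in np.linspace(.06,.9,60):
        c=a+(b-a)*f; k=np.arange(-5,5.01,.2)
        prof=cv2.remap(sat,np.float32([c[0]+k*nrm[0]]),np.float32([c[1]+k*nrm[1]]),cv2.INTER_LINEAR)[0]
        i=np.where((prof[:-1]<65)&(prof[1:]>=65))[0]
        if len(i): 
            j=i[np.argmin(abs(k[i]))]; t=k[j]+(65-prof[j])/(prof[j+1]-prof[j])*.2; pts.append(c+t*nrm); ys.append(f)
    pts=np.array(pts,np.float32)
    l=cv2.fitLine(pts,cv2.DIST_HUBER,0,.01,.01).ravel(); e=(pts-l[2:])@np.array([-l[1],l[0]]); keep=abs(e)<.5
    l=cv2.fitLine(pts[keep],cv2.DIST_HUBER,0,.01,.01).ravel(); e=(pts[keep]-l[2:])@np.array([-l[1],l[0]])
    ang=np.arctan2(l[1],l[0])%np.pi
    from scipy.optimize import brentq
    def f(th):
        u=P(th,.075)-P(th,-.075); w=(np.arctan2(u[1],u[0])%np.pi)-ang; return w
    th=brentq(f,-.2,.5); print(n,"edge angle",round(ang,4),"theta",round(th,4),"n",keep.sum(),len(pts),"rms",e.std().round(3)); return th
if __name__=="__main__":
    for n,t in(("p0",0),("p1",.14),("p2",.19),("p3",.19),("p4",.25)): edge(n,t)
E
python3 edge.py; python3 -c "
from edge import *
for y in(.13,.16): [edge(n,t,yaw=y) for n,t in(('p0',0),('p4',.25))]"
```

```text
p0 edge angle 0.9044 theta -0.0067 n 60 60 rms 0.073
p1 edge angle 0.9694 theta 0.1462 n 60 60 rms 0.077
p2 edge angle 0.9891 theta 0.1987 n 60 60 rms 0.058
p3 edge angle 0.9854 theta 0.1897 n 60 60 rms 0.064
p4 edge angle 1.0062 theta 0.2463 n 60 60 rms 0.082
p0 edge angle 0.9044 theta -0.0504 n 60 60 rms 0.071
p4 edge angle 1.006 theta 0.1972 n 60 60 rms 0.083
p0 edge angle 0.9044 theta 0.0235 n 60 60 rms 0.074
p4 edge angle 1.0061 theta 0.2796 n 60 60 rms 0.082
```

```bash
python3 - <<'E'
from fit2 import *
from scipy.optimize import brentq
s,A=pickle.load(open("v2.pkl","rb")); tcp=s["eef_pos"]; T=-rot(s["ee_rot"])[:,2]; y0=np.arctan2(T[1],T[0])
views=[("v2",A["pixels"],tcp,y0,(198,155),(413,336),(417,398))]
im=cv2.imread("pics/m4.png"); views.append(("v1",im,np.array([.3808,-.3605,.6845]),np.radians(-131.045),(200,125),(303,286),(313,345)))
for nm,im,tcp,y0,o,hub,cw in views:
    toP=lambda u:np.array([o[0]+(u[0]+.5)/6-.5,o[1]+(u[1]+.5)/6-.5])
    hsv=cv2.cvtColor(im,cv2.COLOR_BGR2HSV); hp=toP(hub)
    yy,xx=np.mgrid[0:420,0:560]; near=(xx-hp[0])**2+(yy-hp[1])**2<28**2
    w=np.clip((hsv[...,1].astype(float)-60)/90,0,1)*near*(hsv[...,0]<30)*(hsv[...,0]>8)
    rz=R.from_euler('z',y0)
    org=tcp-[0,0,.16]; nrm=rz.apply([1,0,0]); pl=org+rz.apply([.014,0,.06])
    def pp(u): # plane coords in world-level frame (y,z)
        d=rot(A["attitude"])@np.array([(u[0]-A["cx"])/A["fx"],(u[1]-A["cy"])/A["fy"],1]); e=np.array(A["eye"]); p=e+d*((pl-e)@nrm)/(d@nrm); q=rz.inv().apply(p-org); return q[1:]
    I=np.argwhere(w>.05); W=np.array([w[i,j] for i,j in I]); X=np.array([pp((j,i)) for i,j in I]); m=(W[:,None]*X).sum(0)/W.sum(); C=((X-m)*W[:,None]).T@(X-m)/W.sum()
    d=np.linalg.eigh(C)[1][:,-1]; d*=np.sign(d[1]); hand=np.arctan2(d[0],d[1])
    # counterweight centroid, dark, + hub -> needle dir in space
    cp=toP(cw); dk=np.clip((110-hsv[...,2].astype(float))/60,0,1)*((xx-cp[0])**2+(yy-cp[1])**2<11**2)*(hsv[...,1]<110)
    J=np.argwhere(dk>.05); V=np.array([dk[i,j] for i,j in J]); Y=np.array([pp((j,i)) for i,j in J]); cwp=(V[:,None]*Y).sum(0)/V.sum()
    print(nm,"hand in level frame",round(float(hand),4),"centroid",m.round(4),"ext",np.ptp(X@d).round(4),"cw",cwp.round(4),"hub",pp(hp).round(4))
E
```

```text
v2 hand in level frame 0.1915 centroid [0.0123 0.0815] ext 0.0458 cw [0.0088 0.0455] hub [0.0089 0.0644]
v1 hand in level frame 0.1688 centroid [0.015  0.0835] ext 0.0444 cw [0.0132 0.0478] hub [0.012  0.0669]
```

```bash
python3 - <<'E'
from fit2 import *
s,A=pickle.load(open("v2.pkl","rb")); T=-rot(s["ee_rot"])[:,2]
views=[("v2",A["pixels"],s["eef_pos"],np.arctan2(T[1],T[0]),(198,155),(413,336),.0259,[(80,527),(775,478)],[(88,563),(775,511)]),("v1",cv2.imread("pics/m4.png"),np.array([.3808,-.3605,.6845]),np.radians(-131.045),(200,125),(303,286),.0575,None,None)]
for nm,im,tcp,y0,o,hub,tilt,_,_ in views:
    hp=np.array([o[0]+(hub[0]+.5)/6-.5,o[1]+(hub[1]+.5)/6-.5])
    f=im.astype(float); ch=f[...,2]-f[...,0]
    yy,xx=np.mgrid[0:420,0:560]; near=(xx-hp[0])**2+(yy-hp[1])**2<25**2
    w=np.clip(ch,0,None)/ch[near].max()*near; w[w<.12]=0
    rz=R.from_euler('z',y0); org=tcp-[0,0,.16]; nrm=rz.apply([1,0,0]); pl=org+rz.apply([.014,0,.06])
    def pp(u):
        d=rot(A["attitude"])@np.array([(u[0]-A["cx"])/A["fx"],(u[1]-A["cy"])/A["fy"],1]); e=np.array(A["eye"]); p=e+d*((pl-e)@nrm)/(d@nrm); return rz.inv().apply(p-org)[1:]
    I=np.argwhere(w>0); W=w[w>0]; X=np.array([pp((j,i)) for i,j in I])
    m=(W[:,None]*X).sum(0)/W.sum(); C=((X-m)*W[:,None]).T@(X-m)/W.sum(); d=np.linalg.eigh(C)[1][:,-1]; d*=np.sign(d[1])
    t=(X-m)@d
    # end blobs: top third and bottom third centroids
    a=t>t.max()-.012; b=t<t.min()+.010; ca=(W[a][:,None]*X[a]).sum(0)/W[a].sum(); cb=(W[b][:,None]*X[b]).sum(0)/W[b].sum(); e=ca-cb
    print(nm,"pca",round(float(np.arctan2(*d)),4),"ends",round(float(np.arctan2(*e)),4),"-> sethand",[round(float(np.arctan2(*k))+tilt,4) for k in(d,e)],len(W))
    big=cv2.resize((w*255).astype(np.uint8)[int(hp[1])-30:int(hp[1])+20,int(hp[0])-25:int(hp[0])+25],None,fx=7,fy=7,interpolation=cv2.INTER_NEAREST); cv2.imwrite(f"pics/w_{nm}.png",big)
a=cv2.imread("pics/w_v2.png");b=cv2.imread("pics/w_v1.png");cv2.imwrite("pics/w.png",cv2.hconcat([a,b]))
E
```

```text
v2 pca 0.2028 ends 0.1973 -> sethand [0.2287, 0.2232] 225
v1 pca 0.1831 ends 0.1872 -> sethand [0.2406, 0.2447] 164
```

View pics/w.png

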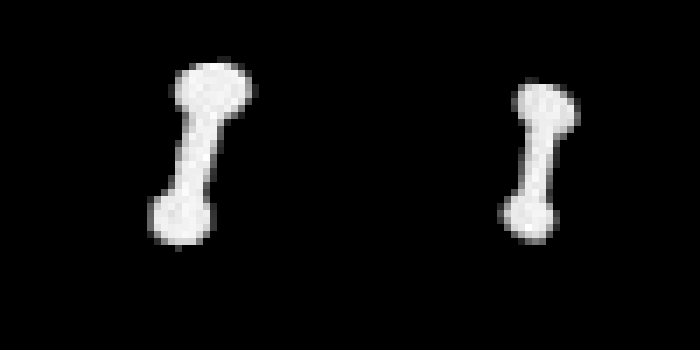

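Set-hand estimates now lie between 0.229 and 0.241, mean about 0.235. The edge tilt relative to the level frame is 0.253, a slight overshoot. Rocking back about 2.3 mm.

```bash
python3 -m handwheel '{"gripper":[-1,-1,-1,-1,-1,-1],"travel":[[-0.0002,0.0015,0],[-0.0004,0.003,0],[-0.0006,0.0046,0],[-0.0006,0.0046,0],[-0.0006,0.0046,0],[-0.0006,0.0046,0]],"spin":[0,0,0,0,0,0]}'
python3 zz.py p5; python3 -c "
from edge import *
edge('p5',.235)"
```

```text
t: 25.85
eef_pos: [0.5172, -0.1597, 0.277]
ee_rot: [-2.549, 1.566, 0.74]
force: [-1.7, -0.4, 4.6]
width: 0.0222
25.85 [ 0.51718328 -0.15972286  0.27702005] [-1.73665987 -0.43273474  4.57483613] 0.022180402301448198
p5 edge angle 0.9995 theta 0.2275 n 60 60 rms 0.068
```

The edge tilt is now 0.234 (0.2275 + 0.0067 level reference), matching the set-hand with about 8 N on the sole. I'll firm the grip a little, let the needle settle, then check again.

```bash
python3 -m handwheel '{"gripper":[-1,-1,-1,-1,-1,-1,-1,-1,-1,-1,-1,-1],"travel":[[0,0,0],[0,0,0],[0,0,0],[0,0,0],[0,0,0],[0,0,0],[0,0,0],[0,0,0],[0,0,0],[0,0,0],[0,0,0],[0,0,0]],"spin":[0,0,0,0,0,0,0,0,0,0,0,0]}' 12
python3 zz.py p6; python3 -c "
from edge import *
edge('p6',.235)"
```

```text
t: 27.15
eef_pos: [0.5172, -0.1597, 0.277]
ee_rot: [-2.552, 1.566, 0.737]
force: [-0.6, -0.6, 4.9]
width: 0.0221
27.15 [ 0.51717671 -0.15973748  0.27702492] [-0.57371873 -0.59906353  4.89502073] 0.022148897937742013
p6 edge angle 1.0004 theta 0.2302 n 60 60 rms 0.073
```

View pics/p6.png

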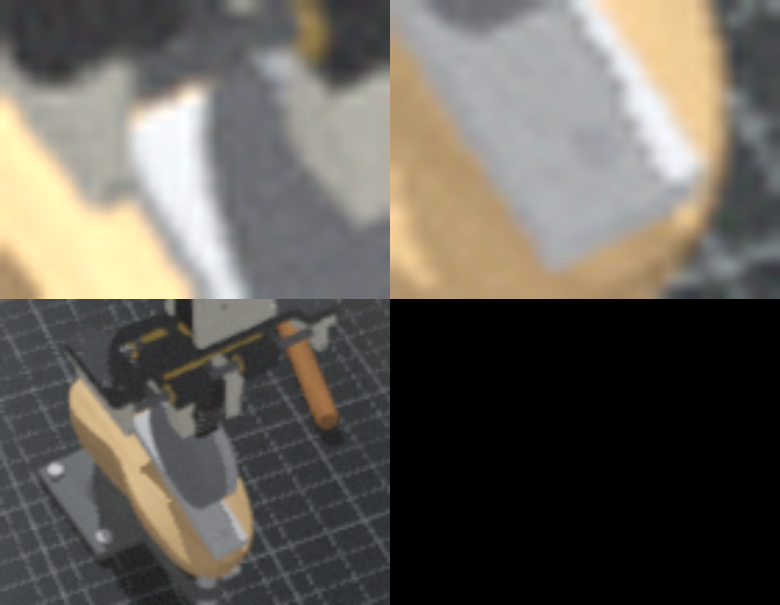

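It is steady: foot on the sole at (555,265) in the zoom, tilt about 0.235, gauge still gripped, about 8.5 N on the sole. Handing in.

```bash
python3 -c "
from station import arm
print(arm.job_done()); s=arm.get_state(); print(s['t'],s['eef_pos'],s['force'],s['width'])"
```

```text
the job is handed in; nothing more can be done
None
the job is handed in; nothing more can be done
```

I picked up the small gauge (150 mm foot), set it level on the ball with the nose to the toe, and rocked it towards the toe. I handed it in at about 27 s, still gripped and resting on the sole with about 8–9 N. I did not see the needle lying on the set-hand directly, because the dial faces away from both cameras in that position.

- **Set-hand:** before placing the gauge I showed its dial to the side camera. Estimates from two views ran from 0.223 to 0.245 rad, mean about 0.235.
- **Final tilt:** the foot-edge fit gives 0.230 rad raw and about 0.237 against the level frame, and it barely changed over the last 1.2 s. The rougher corner fit had read 0.25 just before I rocked it back about 2 mm, when the edge fit read 0.253.
- **First grip slipped:** the jaws had not fully closed before the lift. I stood the gauge on clear bench right of the last and regripped it, before the placing.
- **During the rocking:** the foot slid about 7 mm towards the toe and briefly lost contact at a tilt of about 0.2. I pressed it back lightly, lowered the grip force and carried on.
- **Other things:** I kept clear of the hammer, jar and brush and saw no sign of contact in the pictures, but I did not measure their positions again at the end.

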